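# Pack the block weights in their carrier and clamp the layer to the set mark

## Task

Finish the layer of block weights in the carrier: back the jaw off to make room, take the round brass check weight out of the bay and stand it on the table, and put a block weight on every empty outline of the bay floor (three side by side along the spring bar, two end to end along the jaw). Then tighten the knob until the gauge needle stands on the long thick mark; block weights left over stay on the table.

Things in the scene. Friction and masses are not known exactly. Their poses are not given: they have to be found in the camera images.
- carrier: weight carrier, fixed to the table: grey base plate 176 x 316 x 10 mm. Origin: middle of its bay at table height; bay floor at z = 10 mm. Along y: spring bar (face at y = -62 mm when slack), bay, screw jaw, knob at y = +121 mm. Side rails 14 mm tall stand 148 mm apart in x; spring bar and jaw are 16 mm tall. Gauge housing to 45 mm high at y = -98 to -164 mm.
- place_1 (a point): centre, on the bay floor, of outlined place 1 (-48, -27 mm in the carrier): row of three next to the spring bar, block's length along the carrier's y. The outlines leave a few mm between neighbours; clamping then carries the whole layer 10 to 15 mm toward the spring bar.
- place_2 (a point): centre, on the bay floor, of outlined place 2 (0, -27 mm in the carrier): row of three next to the spring bar, block's length along the carrier's y. The outlines leave a few mm between neighbours; clamping then carries the whole layer 10 to 15 mm toward the spring bar.
- place_3 (a point): centre, on the bay floor, of outlined place 3 (48, -27 mm in the carrier): row of three next to the spring bar, block's length along the carrier's y. The outlines leave a few mm between neighbours; clamping then carries the whole layer 10 to 15 mm toward the spring bar.
- place_4 (a point): centre, on the bay floor, of outlined place 4 (-36, 33 mm in the carrier): row of two next to the jaw, block's length along the carrier's x. The outlines leave a few mm between neighbours; clamping then carries the whole layer 10 to 15 mm toward the spring bar.
- place_5 (a point): centre, on the bay floor, of outlined place 5 (36, 33 mm in the carrier): row of two next to the jaw, block's length along the carrier's x. The outlines leave a few mm between neighbours; clamping then carries the whole layer 10 to 15 mm toward the spring bar.
- block_1: block weight: cast body 66 x 44 x 20 mm with an upright grip bar across its top, 36 mm long, 12 mm thick, reaching 20 to 48 mm above the underside; 0.3 kg. Origin: centre of the underside; x runs along the 66 mm length and along the grip bar. Lies on the table at the start.
- block_2: block weight: cast body 66 x 44 x 20 mm with an upright grip bar across its top, 36 mm long, 12 mm thick, reaching 20 to 48 mm above the underside; 0.3 kg. Origin: centre of the underside; x runs along the 66 mm length and along the grip bar. Lies on the table at the start.
- block_3: block weight: cast body 66 x 44 x 20 mm with an upright grip bar across its top, 36 mm long, 12 mm thick, reaching 20 to 48 mm above the underside; 0.3 kg. Origin: centre of the underside; x runs along the 66 mm length and along the grip bar. Lies on the table at the start.
- block_4: block weight: cast body 66 x 44 x 20 mm with an upright grip bar across its top, 36 mm long, 12 mm thick, reaching 20 to 48 mm above the underside; 0.3 kg. Origin: centre of the underside; x runs along the 66 mm length and along the grip bar. Lies on the table at the start.
- laid_1: block weight: cast body 66 x 44 x 20 mm with an upright grip bar across its top, 36 mm long, 12 mm thick, reaching 20 to 48 mm above the underside; 0.3 kg. Origin: centre of the underside; x runs along the 66 mm length and along the grip bar. If present, already stands in place_1 of the carrier.
- laid_2: block weight: cast body 66 x 44 x 20 mm with an upright grip bar across its top, 36 mm long, 12 mm thick, reaching 20 to 48 mm above the underside; 0.3 kg. Origin: centre of the underside; x runs along the 66 mm length and along the grip bar. If present, already stands in place_2 of the carrier.
- laid_3: block weight: cast body 66 x 44 x 20 mm with an upright grip bar across its top, 36 mm long, 12 mm thick, reaching 20 to 48 mm above the underside; 0.3 kg. Origin: centre of the underside; x runs along the 66 mm length and along the grip bar. If present, already stands in place_3 of the carrier.
- clamp_knob (a joint): tension knob: black bar grip 49 mm long, 14 mm thick, 32 mm tall on a vertical axis. Radians, 0 (jaw fully open) to 6.6; grows as the knob turns clockwise seen from above, which closes the jaw 5 mm per radian: bay length = 124 mm - 5 mm x angle. Stays where it is left (0.16 N m of friction; up to about 0.3 N m to turn under load).
- clamp_knob_grip (a point): on the knob's axis, 81 mm above the table, 7 mm below the top of its bar grip; x runs along the bar and turns with it.
- needle (a joint): gauge needle over the white scale, driven by the spring bar (2000 N/m): 85 rad per metre of bar travel. 0 slack, 0.68 rad at the long thick set mark (8 mm of bar travel), 1.02 at the end stop; ticks every 0.17 rad.
- gauge (a point): needle pivot, 39 mm above the table; the needle points from it across the scale, 62 mm long.
- check_weight: round brass check weight with a knob, 24 mm across, 39 mm high, 0.1 kg, straight sides up to about 20 mm; origin: centre of the underside. Stands in the bay, in the row next to the jaw, at the start. The table to the right of the carrier (world y -0.05 to -0.02, x 0.57 to 0.63) is free for it.
- indicator: large weigh indicator cabinet (fixed, bystander) on the right: origin under its middle; 0.26 m deep in x, 0.34 m wide in y, 0.31 m high, with a lamp column; its front with switches stands at about world x = 0.48, its left side at y = -0.115. Keep the hand clear of it. The table in front of it is free from x = 0.34 to 0.42.
There are look-alikes about, which are no part of the job. Leave any pink look-alike of the block_1 alone.

How it is judged:
At the end, for the whole second after the job is handed in: Every outlined place holds one upright block weight (within 20 mm and 0.12 rad of its outline), left-over ones lie on the table, the round weight stands on the table, the needle rests within 0.1 rad of the set mark (0.58 to 0.78 rad) by itself; packed weights at rest (((linear speed of block_1 below 0.02 m/s and horizontal distance between block_1 and place_1 below 0.02 m and angle between block_1's own z axis and vertical below 0.1 rad and height (world z) of block_1 below 0.014 m and angle between the x axis of block_1 and the y axis of carrier, either way round below 0.12 rad) or (linear speed of block_2 below 0.02 m/s and horizontal distance between block_2 and place_1 below 0.02 m and angle between block_2's own z axis and vertical below 0.1 rad and height (world z) of block_2 below 0.014 m and angle between the x axis of block_2 and the y axis of carrier, either way round below 0.12 rad) or (linear speed of block_3 below 0.02 m/s and horizontal distance between block_3 and place_1 below 0.02 m and angle between block_3's own z axis and vertical below 0.1 rad and height (world z) of block_3 below 0.014 m and angle between the x axis of block_3 and the y axis of carrier, either way round below 0.12 rad) or (linear speed of block_4 below 0.02 m/s and horizontal distance between block_4 and place_1 below 0.02 m and angle between block_4's own z axis and vertical below 0.1 rad and height (world z) of block_4 below 0.014 m and angle between the x axis of block_4 and the y axis of carrier, either way round below 0.12 rad) or (linear speed of laid_1 below 0.02 m/s and horizontal distance between laid_1 and place_1 below 0.02 m and angle between laid_1's own z axis and vertical below 0.1 rad and height (world z) of laid_1 below 0.014 m and angle between the x axis of laid_1 and the y axis of carrier, either way round below 0.12 rad)) and ((linear speed of block_1 below 0.02 m/s and horizontal distance between block_1 and place_2 below 0.02 m and angle between block_1's own z axis and vertical below 0.1 rad and height (world z) of block_1 below 0.014 m and angle between the x axis of block_1 and the y axis of carrier, either way round below 0.12 rad) or (linear speed of block_2 below 0.02 m/s and horizontal distance between block_2 and place_2 below 0.02 m and angle between block_2's own z axis and vertical below 0.1 rad and height (world z) of block_2 below 0.014 m and angle between the x axis of block_2 and the y axis of carrier, either way round below 0.12 rad) or (linear speed of block_3 below 0.02 m/s and horizontal distance between block_3 and place_2 below 0.02 m and angle between block_3's own z axis and vertical below 0.1 rad and height (world z) of block_3 below 0.014 m and angle between the x axis of block_3 and the y axis of carrier, either way round below 0.12 rad) or (linear speed of block_4 below 0.02 m/s and horizontal distance between block_4 and place_2 below 0.02 m and angle between block_4's own z axis and vertical below 0.1 rad and height (world z) of block_4 below 0.014 m and angle between the x axis of block_4 and the y axis of carrier, either way round below 0.12 rad) or (linear speed of laid_2 below 0.02 m/s and horizontal distance between laid_2 and place_2 below 0.02 m and angle between laid_2's own z axis and vertical below 0.1 rad and height (world z) of laid_2 below 0.014 m and angle between the x axis of laid_2 and the y axis of carrier, either way round below 0.12 rad)) and ((linear speed of block_1 below 0.02 m/s and horizontal distance between block_1 and place_3 below 0.02 m and angle between block_1's own z axis and vertical below 0.1 rad and height (world z) of block_1 below 0.014 m and angle between the x axis of block_1 and the y axis of carrier, either way round below 0.12 rad) or (linear speed of block_2 below 0.02 m/s and horizontal distance between block_2 and place_3 below 0.02 m and angle between block_2's own z axis and vertical below 0.1 rad and height (world z) of block_2 below 0.014 m and angle between the x axis of block_2 and the y axis of carrier, either way round below 0.12 rad) or (linear speed of block_3 below 0.02 m/s and horizontal distance between block_3 and place_3 below 0.02 m and angle between block_3's own z axis and vertical below 0.1 rad and height (world z) of block_3 below 0.014 m and angle between the x axis of block_3 and the y axis of carrier, either way round below 0.12 rad) or (linear speed of block_4 below 0.02 m/s and horizontal distance between block_4 and place_3 below 0.02 m and angle between block_4's own z axis and vertical below 0.1 rad and height (world z) of block_4 below 0.014 m and angle between the x axis of block_4 and the y axis of carrier, either way round below 0.12 rad) or (linear speed of laid_3 below 0.02 m/s and horizontal distance between laid_3 and place_3 below 0.02 m and angle between laid_3's own z axis and vertical below 0.1 rad and height (world z) of laid_3 below 0.014 m and angle between the x axis of laid_3 and the y axis of carrier, either way round below 0.12 rad)) and ((linear speed of block_1 below 0.02 m/s and horizontal distance between block_1 and place_4 below 0.02 m and angle between block_1's own z axis and vertical below 0.1 rad and height (world z) of block_1 below 0.014 m and angle between the x axis of block_1 and the x axis of carrier, either way round below 0.12 rad) or (linear speed of block_2 below 0.02 m/s and horizontal distance between block_2 and place_4 below 0.02 m and angle between block_2's own z axis and vertical below 0.1 rad and height (world z) of block_2 below 0.014 m and angle between the x axis of block_2 and the x axis of carrier, either way round below 0.12 rad) or (linear speed of block_3 below 0.02 m/s and horizontal distance between block_3 and place_4 below 0.02 m and angle between block_3's own z axis and vertical below 0.1 rad and height (world z) of block_3 below 0.014 m and angle between the x axis of block_3 and the x axis of carrier, either way round below 0.12 rad) or (linear speed of block_4 below 0.02 m/s and horizontal distance between block_4 and place_4 below 0.02 m and angle between block_4's own z axis and vertical below 0.1 rad and height (world z) of block_4 below 0.014 m and angle between the x axis of block_4 and the x axis of carrier, either way round below 0.12 rad)) and ((linear speed of block_1 below 0.02 m/s and horizontal distance between block_1 and place_5 below 0.02 m and angle between block_1's own z axis and vertical below 0.1 rad and height (world z) of block_1 below 0.014 m and angle between the x axis of block_1 and the x axis of carrier, either way round below 0.12 rad) or (linear speed of block_2 below 0.02 m/s and horizontal distance between block_2 and place_5 below 0.02 m and angle between block_2's own z axis and vertical below 0.1 rad and height (world z) of block_2 below 0.014 m and angle between the x axis of block_2 and the x axis of carrier, either way round below 0.12 rad) or (linear speed of block_3 below 0.02 m/s and horizontal distance between block_3 and place_5 below 0.02 m and angle between block_3's own z axis and vertical below 0.1 rad and height (world z) of block_3 below 0.014 m and angle between the x axis of block_3 and the x axis of carrier, either way round below 0.12 rad) or (linear speed of block_4 below 0.02 m/s and horizontal distance between block_4 and place_5 below 0.02 m and angle between block_4's own z axis and vertical below 0.1 rad and height (world z) of block_4 below 0.014 m and angle between the x axis of block_4 and the x axis of carrier, either way round below 0.12 rad)) and ((linear speed of block_1 below 0.02 m/s and horizontal distance between block_1 and place_1 below 0.02 m and angle between block_1's own z axis and vertical below 0.1 rad and height (world z) of block_1 below 0.014 m and angle between the x axis of block_1 and the y axis of carrier, either way round below 0.12 rad) or (linear speed of block_1 below 0.02 m/s and horizontal distance between block_1 and place_2 below 0.02 m and angle between block_1's own z axis and vertical below 0.1 rad and height (world z) of block_1 below 0.014 m and angle between the x axis of block_1 and the y axis of carrier, either way round below 0.12 rad) or (linear speed of block_1 below 0.02 m/s and horizontal distance between block_1 and place_3 below 0.02 m and angle between block_1's own z axis and vertical below 0.1 rad and height (world z) of block_1 below 0.014 m and angle between the x axis of block_1 and the y axis of carrier, either way round below 0.12 rad) or (linear speed of block_1 below 0.02 m/s and horizontal distance between block_1 and place_4 below 0.02 m and angle between block_1's own z axis and vertical below 0.1 rad and height (world z) of block_1 below 0.014 m and angle between the x axis of block_1 and the x axis of carrier, either way round below 0.12 rad) or (linear speed of block_1 below 0.02 m/s and horizontal distance between block_1 and place_5 below 0.02 m and angle between block_1's own z axis and vertical below 0.1 rad and height (world z) of block_1 below 0.014 m and angle between the x axis of block_1 and the x axis of carrier, either way round below 0.12 rad) or height (world z) of block_1 below 0.005 m) and ((linear speed of block_2 below 0.02 m/s and horizontal distance between block_2 and place_1 below 0.02 m and angle between block_2's own z axis and vertical below 0.1 rad and height (world z) of block_2 below 0.014 m and angle between the x axis of block_2 and the y axis of carrier, either way round below 0.12 rad) or (linear speed of block_2 below 0.02 m/s and horizontal distance between block_2 and place_2 below 0.02 m and angle between block_2's own z axis and vertical below 0.1 rad and height (world z) of block_2 below 0.014 m and angle between the x axis of block_2 and the y axis of carrier, either way round below 0.12 rad) or (linear speed of block_2 below 0.02 m/s and horizontal distance between block_2 and place_3 below 0.02 m and angle between block_2's own z axis and vertical below 0.1 rad and height (world z) of block_2 below 0.014 m and angle between the x axis of block_2 and the y axis of carrier, either way round below 0.12 rad) or (linear speed of block_2 below 0.02 m/s and horizontal distance between block_2 and place_4 below 0.02 m and angle between block_2's own z axis and vertical below 0.1 rad and height (world z) of block_2 below 0.014 m and angle between the x axis of block_2 and the x axis of carrier, either way round below 0.12 rad) or (linear speed of block_2 below 0.02 m/s and horizontal distance between block_2 and place_5 below 0.02 m and angle between block_2's own z axis and vertical below 0.1 rad and height (world z) of block_2 below 0.014 m and angle between the x axis of block_2 and the x axis of carrier, either way round below 0.12 rad) or height (world z) of block_2 below 0.005 m) and ((linear speed of block_3 below 0.02 m/s and horizontal distance between block_3 and place_1 below 0.02 m and angle between block_3's own z axis and vertical below 0.1 rad and height (world z) of block_3 below 0.014 m and angle between the x axis of block_3 and the y axis of carrier, either way round below 0.12 rad) or (linear speed of block_3 below 0.02 m/s and horizontal distance between block_3 and place_2 below 0.02 m and angle between block_3's own z axis and vertical below 0.1 rad and height (world z) of block_3 below 0.014 m and angle between the x axis of block_3 and the y axis of carrier, either way round below 0.12 rad) or (linear speed of block_3 below 0.02 m/s and horizontal distance between block_3 and place_3 below 0.02 m and angle between block_3's own z axis and vertical below 0.1 rad and height (world z) of block_3 below 0.014 m and angle between the x axis of block_3 and the y axis of carrier, either way round below 0.12 rad) or (linear speed of block_3 below 0.02 m/s and horizontal distance between block_3 and place_4 below 0.02 m and angle between block_3's own z axis and vertical below 0.1 rad and height (world z) of block_3 below 0.014 m and angle between the x axis of block_3 and the x axis of carrier, either way round below 0.12 rad) or (linear speed of block_3 below 0.02 m/s and horizontal distance between block_3 and place_5 below 0.02 m and angle between block_3's own z axis and vertical below 0.1 rad and height (world z) of block_3 below 0.014 m and angle between the x axis of block_3 and the x axis of carrier, either way round below 0.12 rad) or height (world z) of block_3 below 0.005 m) and ((linear speed of block_4 below 0.02 m/s and horizontal distance between block_4 and place_1 below 0.02 m and angle between block_4's own z axis and vertical below 0.1 rad and height (world z) of block_4 below 0.014 m and angle between the x axis of block_4 and the y axis of carrier, either way round below 0.12 rad) or (linear speed of block_4 below 0.02 m/s and horizontal distance between block_4 and place_2 below 0.02 m and angle between block_4's own z axis and vertical below 0.1 rad and height (world z) of block_4 below 0.014 m and angle between the x axis of block_4 and the y axis of carrier, either way round below 0.12 rad) or (linear speed of block_4 below 0.02 m/s and horizontal distance between block_4 and place_3 below 0.02 m and angle between block_4's own z axis and vertical below 0.1 rad and height (world z) of block_4 below 0.014 m and angle between the x axis of block_4 and the y axis of carrier, either way round below 0.12 rad) or (linear speed of block_4 below 0.02 m/s and horizontal distance between block_4 and place_4 below 0.02 m and angle between block_4's own z axis and vertical below 0.1 rad and height (world z) of block_4 below 0.014 m and angle between the x axis of block_4 and the x axis of carrier, either way round below 0.12 rad) or (linear speed of block_4 below 0.02 m/s and horizontal distance between block_4 and place_5 below 0.02 m and angle between block_4's own z axis and vertical below 0.1 rad and height (world z) of block_4 below 0.014 m and angle between the x axis of block_4 and the x axis of carrier, either way round below 0.12 rad) or height (world z) of block_4 below 0.005 m) and height (world z) of check_weight between -0.01 and 0.004 m and angle between check_weight's own z axis and vertical below 0.15 rad and value of joint needle between 0.58 and 0.78 rad and linear speed of check_weight below 0.02 m/s); the robot touches nothing.
Of laid_1, laid_2, laid_3 only 1 to 2 are there at a start; the rules pass over those that are not, and their reading is None.
At some moment in a run one of block_1, block_2, block_3, block_4 may be knocked a few centimetres aside while the robot is not near it.
It also fails if it takes over 210 s, if anything falls off the work surface, if the arm or the gripper's body presses on something with over 40 N, if the wrist force passes 120 N, or if a joint passes its speed limit or range.

## Robot

A 6-joint arm with a two-finger parallel gripper is mounted at the origin on a cart in front of the work surface, level with it; the furniture and walls round the work are solid. World frame = base frame: x ahead of the robot, y to its left, z up, the work surface at z = 0. Lengths are in m, angles in rad, forces in N, time in s.
With the tool pointing down it reaches from about 0.35 to 0.975 m from the base axis. Payload 4.9 kg.
Tool frame: the origin (TCP) lies at the very end of the fingers, on their centre line; the grasp point (between the pads) lies 19 mm behind it; z points along the fingers, y is the line along which they close (so a half turn about z gives the same grasp; the last joint's range is limited). The gripper opens to 85 mm and grips with 20 to 120 N. Pads are 22 mm wide; open, the fingers measure 114 mm over their backs; the gripper's body (76 mm by 85 mm) begins 54 mm behind the grasp point. The pads swing forward as they close: fully open they stand 13 mm farther back than shut.
Start: joints at [1.033, 0.053, 1.613, -0, 1.476, -0.119], TCP at [0.254, 0.571, 0.231] pointing down, gripper open.
Joint ranges: [-3.01, 3.01], [-1.01, 2.22], [0.06, 2.58], [-1.02, 4.17], [0.09, 2.62], [-3.14, 3.14]. Speed limits (rad/s): [2.57, 2.57, 3.14, 3.14, 3.14, 3.14].

## Interface

Orientations are given as a rotation vector (axis times angle).
In Python, from station import ctrl, imaging gives the robot as it stands.
- The arm moves only by the tool play_rows, never from a script. Its argument "series" is a list of rows, each a list of 3 entries, a list of its own where there are three numbers: the opening, from 0 (shut) to 1 (fully open), then the shift along the tool's x, y, z each as a share of 0.05 m, from -1 to 1, then the turn, a rotation vector about the tool's x, y, z each as a share of 8 degrees, from -1 to 1. In form: [[grip, [dx, dy, dz], [ax, ay, az]], ...]. A call has 1 to 8 rows; each row shifts and turns the commanded pose from where the row before left it, along the tool's axes as they then stand; what a row does not reach is not made up. A row lasts 1/8 s, in which the tool goes at most 62.5 mm and 10.7 degrees, less where a joint would pass 70% of its speed; a pose out of reach is approached as far as the arm can. A call with a number of a shift or a turn outside -1 to 1 is refused whole. A call with a gripper value outside its range is refused whole. The fingers move at their own pace and stop on an object; "force" is the grip in N (left out, the last holds). Time passes only in rows, so rows that do not move let the fingers close. It gives the time, the measured TCP pose, the force, the opening and the grip force at its end, in the units of the state.
- ctrl.get_obs(): the state, without advancing time (a new reading comes with each control period).
- imaging.get_image(name): name is "side" or "top"; returns a dict with "color" (420x560x3 uint8, blue, green, red), "fx", "fy", "cx", "cy" (pixels), "D" ([k1, k2, p1, p2, k3] as OpenCV has them; the pictures are not rectified), "extrinsics" (4x4, takes a point from world to camera coordinates). Camera axes: x right, y down, z forward; pixel columns grow to the right and rows downward; lengths in m; the calibration is good to about 2 mm. A picture is of the moment at which its call begins. There is no depth.
- ctrl.finish_job(): hands the job in; it is judged then, once.
The state is a dict: "t": time; "q": joint angles; "dq": joint speeds; "effort": joint torques, N m; "tool_pos": TCP position; "tool_rot": TCP orientation; "contact_force": force on the tool from outside, world axes, zero at the start; "wrist_torque": the same for the moment, N m; "opening": finger opening in m; "grip_force": force on a finger pad.
Only numpy, scipy, OpenCV 4.12 (cv2) and the standard library are available. Lean on these libraries where they do the work, as an engineer would, in place of code of your own. Each camera call takes 0.05 s, during which the arm holds its last target. There are 200 camera calls.

## Working session

There is one attempt and no reset: what is moved stays moved. The work goes in short steps, Python scripts to look and compute and a tool call to move; the robot and the scene stay as the last step left them, time stands still between calls to the robot, and variables do not carry over. Pictures are saved under pics/ and viewed, at most 14 in all, crops included, and the job is handed in when it is done.

Besides the shell and the picture viewer there is one more tool, called after "Request:" as name([rows], argument=value, ...), one row to a line, values as JSON. play_rows: Moves the arm, as the interface text tells. Shift numbers are shares of 0.05 m and turn numbers shares of 8 degrees, none past 1 either way. Its arguments: {"type":"object","properties":{"series":{"type":"array"},"force":{"type":"number"}},"required":["series"]}

```bash
ls; mkdir -p pics
python3 - <<'E'
from station import ctrl, imaging
import cv2
o=ctrl.get_obs(); print({k:(v if not hasattr(v,'tolist') else v.tolist()) for k,v in o.items()})
for n in("side","top"):
    d=imaging.get_image(n); cv2.imwrite(f"pics/{n}0.png",d["color"])
    print(n,d["fx"],d["fy"],d["cx"],d["cy"],d["D"],d["extrinsics"])
E
```

```text
pics
{'t': 0.0, 'q': [1.0330176991178452, 0.05335126378506705, 1.6143254583195252, -1.43053813393857e-05, 1.4759697499253759, -0.11897897559074258], 'dq': [0.0009666074661726352, 0.00047062765171638376, 4.373565183178585e-06, -0.0015984279266588654, 0.0004629246181433619, -0.0005979808606804433], 'effort': [-0.0005691777187166736, -39.36968922615051, -37.016587257385254, -0.00020165230125712696, 0.00722744400263764, 6.055394585757767e-07], 'tool_pos': [0.2538320646230204, 0.5704462228272227, 0.23004768394006136], 'tool_rot': [-0.6529145918097391, -3.072331502316643, 0.003060327981732349], 'contact_force': [0.2930043151756601, -0.22031275579510814, 0.17955672253263152], 'wrist_torque': [-0.045158698838420816, -0.01848140765068953, -0.007155267079920805], 'grip_force': 0.0, 'opening': 0.0852672392248201}
side 431.02964183189914 431.02964183189914 274.38675740281303 210.23197576669918 [0.04102346 0.         0.         0.         0.        ] [[-0.99995617 -0.00925858  0.00139026  0.48348794]
 [-0.00562622  0.47556057 -0.87966499  0.09700329]
 [ 0.00748329 -0.87963425 -0.47559182  1.21684325]
 [ 0.          0.          0.          1.        ]]
top 385.07974154282886 385.07974154282886 286.7758671154307 215.07856299788466 [-0.04339281  0.          0.          0.          0.        ] [[ 0.01055912 -0.99992137  0.00676409 -0.04123963]
 [-0.98271242 -0.01162732 -0.18477312  0.52082368]
 [ 0.18483724 -0.00469611 -0.98275793  1.03385205]
 [ 0.          0.          0.          1.        ]]
```

View pics/top0.png

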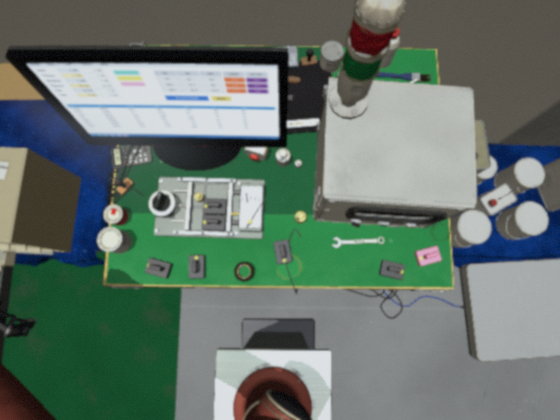

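View pics/side0.png

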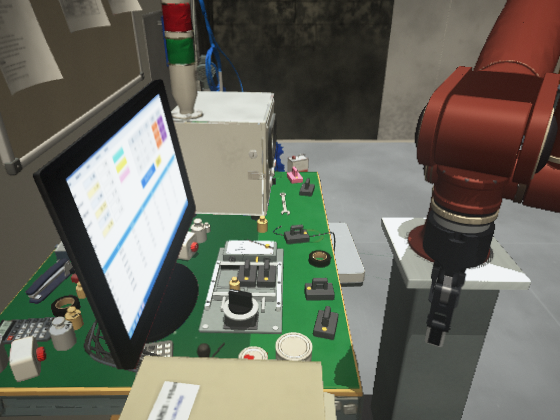

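```bash
cat > h.py <<'E'
import numpy as np, cv2
from scipy.spatial.transform import Rotation as R
from station import ctrl, imaging
def cam(n):
    d=imaging.get_image(n); d["K"]=np.array([[d["fx"],0,d["cx"]],[0,d["fy"],d["cy"]],[0,0,1]]); return d
def p2w(d,uv,z):
    n=cv2.undistortPoints(np.array(uv,float).reshape(-1,1,2),d["K"],np.array(d["D"])).reshape(-1,2)
    E=np.array(d["extrinsics"]); Rm,t=E[:3,:3],E[:3,3]; c=-Rm.T@t
    v=np.c_[n,np.ones(len(n))]@Rm
    return c+v*((z-c[2])/v[:,2])[:,None]
def w2p(d,P):
    E=np.array(d["extrinsics"])
    return cv2.projectPoints(np.array(P,float).reshape(-1,1,3),cv2.Rodrigues(E[:3,:3])[0],E[:3,3],d["K"],np.array(d["D"]))[0].reshape(-1,2)
def crop(d,u0,v0,u1,v1,s,f,step=10):
    im=cv2.resize(d["color"][v0:v1,u0:u1],None,fx=s,fy=s,interpolation=cv2.INTER_CUBIC)
    for u in range((u0+step-1)//step*step,u1,step):
        cv2.line(im,((u-u0)*s,0),((u-u0)*s,5),(0,255,255),1); cv2.putText(im,str(u),((u-u0)*s,14),0,.35,(0,255,255),1)
    for v in range((v0+step-1)//step*step,v1,step):
        cv2.line(im,(0,(v-v0)*s),(5,(v-v0)*s),(0,255,255),1); cv2.putText(im,str(v),(6,(v-v0)*s+4),0,.35,(0,255,255),1)
    cv2.imwrite(f,im)
E
python3 - <<'E'
from h import *
d=cam("top"); crop(d,140,165,310,290,4,"pics/t1.png"); 
a=cam("side"); crop(a,195,205,345,345,4,"pics/s1.png")
E
```

```text
(no output)
```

View pics/t1.png

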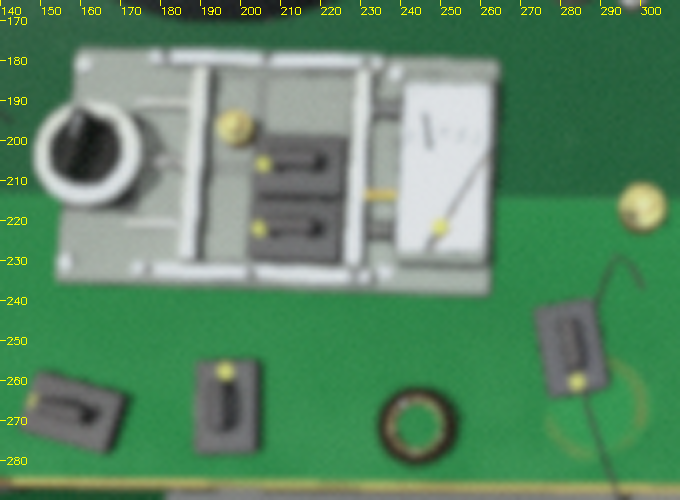

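View pics/s1.png

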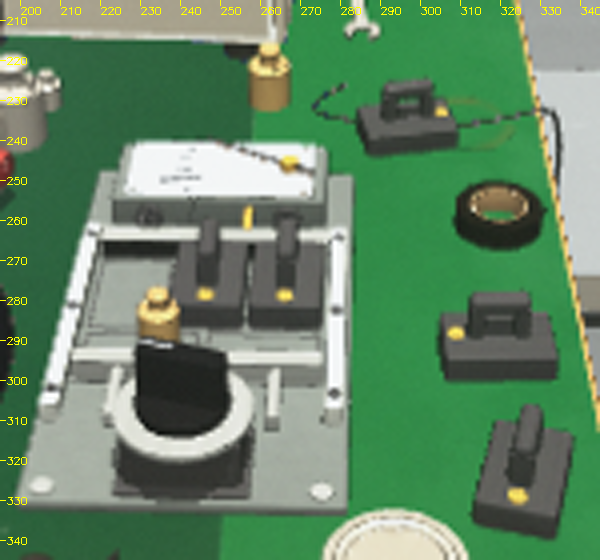

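Run:
```python
from h import *
np.set_printoptions(precision=4,suppress=True)
d=cam("top"); a=cam("side")
q=lambda L:[(x/4+140,y/4+165) for x,y in L]
qs=lambda L:[(x/4+195,y/4+205) for x,y in L]
c=p2w(d,q([(78,48),(500,62),(490,293),(55,282)]),.01); print("plate",c, c.mean(0)); 
print(np.linalg.norm(c[0]-c[1]),np.linalg.norm(c[1]-c[2]))
# carrier: y axis toward knob
y=(c[0]-c[1])+(c[3]-c[2]); yaw=np.arctan2(-y[0],y[1]); print("yaw",np.degrees(yaw))
print("plate side",p2w(a,qs([(100,170),(355,172),(345,510),(15,510)]),.01))
for n,L in dict(A=[(43,371),(131,395),(110,455),(23,430)],B=[(195,360),(258,360),(260,453),(194,453)],C=[(533,308),(592,300),(610,386),(550,396)]).items():
    P=p2w(d,q(L),.02); print(n,P[:,:2].tolist(),P.mean(0), [np.linalg.norm(P[i]-P[i-1]).round(3) for i in range(4)])
print("jawface top edge",p2w(d,q([(210,70),(198,258)]),.026))
print("barface",p2w(d,q([(355,70),(345,262)]),.026))
print("check",p2w(d,q([(237,126)]),.049),p2w(a,qs([(157,292)]),.049))
print("other brass",p2w(d,q([(642,205)]),.03), "ring",p2w(d,q([(88,153)]),.06))
print("D, pink",p2w(d,[(392,269),(428,256)],.03))
print("laid",p2w(d,q([(297,165),(293,228)]),.03))
c2=a['color'];
crop(d,145,185,185,225,14,"pics/k.png"); 
crop(a,215,280,275,330,12,"pics/k2.png")
k=cv2.imread("pics/k.png");k2=cv2.imread("pics/k2.png");k2=cv2.resize(k2,(560,466));e=np.zeros((560,560,3),np.uint8);D=cv2.resize(d['color'][240:290,370:450],None,fx=4,fy=4);
o=np.zeros((600,800,3),np.uint8);o[:400,:400]=cv2.resize(k,(400,400));o[:400,400:]=cv2.resize(k2,(400,400));o[400:600,:320]=D;cv2.imwrite("pics/k3.png",o)
```

```text
plate [[0.6394 0.3446 0.01  ]
 [0.632  0.03   0.01  ]
 [0.4598 0.0336 0.01  ]
 [0.4639 0.3486 0.01  ]] [0.5488 0.1892 0.01  ]
0.31461557539315294 0.1722821859747649
yaw -1.040966588372174
plate side [[0.6325 0.0371 0.01  ]
 [0.4575 0.0377 0.01  ]
 [0.4659 0.3564 0.01  ]
 [0.6378 0.3578 0.01  ]]
A [[0.3988616100296348, 0.34917751530938734], [0.3828427046805316, 0.2852943172728287], [0.3407161268444293, 0.2975430647536182], [0.3571734944998944, 0.36041366650024687]] [0.3699 0.3231 0.02  ] [np.float64(0.043), np.float64(0.066), np.float64(0.044), np.float64(0.065)]
B [[0.4081596496316889, 0.24123214304371932], [0.4087528883590607, 0.19643876388331916], [0.3436314894614003, 0.19193311185047818], [0.3429791088670079, 0.23837226236581077]] [0.3759 0.217  0.02  ] [np.float64(0.065), np.float64(0.045), np.float64(0.065), np.float64(0.046)]
C [[0.44813573010540575, 0.0021706100285935614], [0.4543491431074667, -0.03980218086636574], [0.39340526304949763, -0.05312532164640436], [0.3859112375904534, -0.010861694772893362]] [ 0.4205 -0.0254  0.02  ] [np.float64(0.064), np.float64(0.042), np.float64(0.062), np.float64(0.043)]
jawface top edge [[0.6191 0.2409 0.026 ]
 [0.4804 0.2417 0.026 ]]
barface [[0.6202 0.1348 0.026 ]
 [0.4788 0.1365 0.026 ]]
check [[0.5719 0.2136 0.049 ]] [[0.5746 0.2239 0.049 ]]
other brass [[ 0.5218 -0.0748  0.03  ]] ring [[0.5487 0.3149 0.06  ]]
D, pink [[ 0.3744 -0.3321  0.03  ]
 [ 0.4117 -0.4363  0.03  ]]
laid [[0.5481 0.1732 0.03  ]
 [0.5022 0.174  0.03  ]]
```

View pics/k3.png

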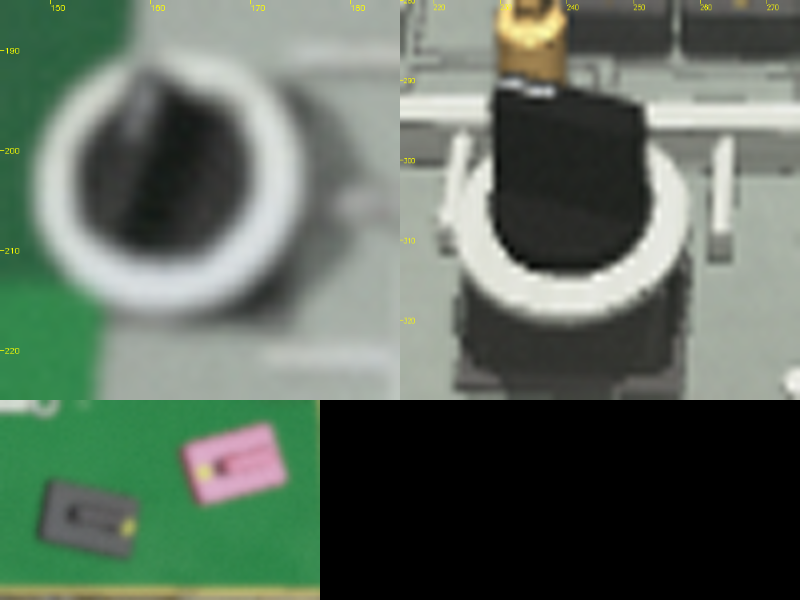

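```bash
cat >> h.py <<'E'
CO=np.array([.549,.198]); CY=np.radians(-1.1)
def c2w(x,y):
    c,s=np.cos(CY),np.sin(CY); return CO+[c*x-s*y,s*x+c*y]
def state():
    o=ctrl.get_obs(); r=R.from_rotvec(o["tool_rot"]).as_matrix(); return o,np.array(o["tool_pos"]),r
def show():
    o,p,r=state(); print("t",round(o["t"],2),"p",p.round(4),"phi_y",round(float(np.degrees(np.arctan2(r[1,1],r[0,1]))),1),"tilt",r[:2,2].round(4),"q6",round(o["q"][5],2),"open",round(o["opening"],4),"F",np.round(o["contact_force"],1),"g",round(o["grip_force"],1))
def plan(wps,grip,half=None):
    """wps: list of (x,y,z,phi_deg or None, step m); prints rows. phi mod 180 unless half='abs'"""
    o,p,r=state(); out=[]; q6=o["q"][5]
    for x,y,z,phi,step in wps:
        cur=np.degrees(np.arctan2(r[1,1],r[0,1])); t=0
        if phi is not None:
            t=-(phi-cur); t=(t+90)%180-90 if half is None else (t+180)%360-180   # tool-z turn
            t+= half or 0
        D=np.array([x,y,z])-p; n=max(1,int(np.ceil(max(np.linalg.norm(D)/step,abs(t)/7.9))))
        for i in range(n):
            s=np.round(r.T@(D/n)/.05,3); rv=np.round(t/n/8,3)
            # residual tilt fix
            ax=np.cross(r[:,2],[0,0,-1]); tl=np.round(r.T@ax/np.radians(8),2); 
            tl=np.where(abs(tl)>.02,tl,0); tl=np.clip(tl,-1,1)
            out.append([grip,[float(v) for v in s],[float(tl[0]),float(tl[1]),float(rv)]])
            r=r@R.from_rotvec(np.radians(8)*np.array([tl[0],tl[1],rv])).as_matrix()
        p=np.array([x,y,z])
        q6+=np.radians(t)
    print("end turn of q6 (w/o q1):",round(q6,2))
    for i in range(0,len(out),8): print(str(out[i:i+8]).replace(" ",""))
E
python3 - <<'E'
from h import *
np.set_printoptions(precision=4,suppress=True)
a=cam("side");d=cam("top")
P=p2w(a,[(229.5,290),(250.5,294)],.088); print(P,np.degrees(np.arctan2(*(P[1]-P[0])[[1,0]])))
print("monitor",p2w(d,[(80,143),(285,143)],.12),p2w(a,[(130,365),(195,230)],.12))
print("knob",c2w(0,.121)); k=c2w(0,.121)
for ang in(170,180,190,200):
    u=np.radians(ang);t=np.array([np.cos(u),np.sin(u)]);n=np.array([-t[1],t[0]])
    print(ang,*[w2p(m,[[*(k+s*.0245*t+q*.007*n),.088] for s,q in((1,1),(1,-1),(-1,-1),(-1,1))]).round(1).tolist() for m in(a,d)])
show()
plan([(*k,.16,80,.05)],1)
E
```

```text
[[0.5744 0.3158 0.088 ]
 [0.5298 0.3283 0.088 ]] 164.3582956926438
monitor [[ 0.7027  0.5355  0.12  ]
 [ 0.7074 -0.0281  0.12  ]] [[0.7072 0.5414 0.12  ]
 [0.6761 0.1274 0.12  ]]
knob [0.5513 0.319 ]
170 [[252.7, 290.3], [251.1, 294.6], [228.1, 291.8], [230.0, 287.6]] [[157.7, 209.2], [152.7, 208.3], [157.1, 191.1], [162.1, 192.0]]
180 [[252.4, 289.0], [252.0, 293.3], [228.3, 293.2], [229.0, 288.8]] [[159.3, 208.9], [154.2, 208.9], [155.5, 191.4], [160.6, 191.4]]
190 [[251.7, 287.7], [252.5, 291.9], [228.9, 294.5], [228.4, 290.2]] [[160.9, 208.4], [155.8, 209.2], [154.0, 191.9], [159.0, 191.1]]
200 [[250.8, 286.6], [252.7, 290.6], [229.8, 295.7], [228.1, 291.5]] [[162.3, 207.6], [157.4, 209.2], [152.6, 192.7], [157.4, 191.1]]
t 0.4 p [0.2541 0.5709 0.2311] phi_y 66.0 tilt [-0.0002 -0.0002] q6 -0.12 open 0.0857 F [ 0.3 -0.2 -0.3] g 0.0
end turn of q6 (w/o q1): -0.36
[[1,[-0.935,-0.273,0.178],[0.0,0.0,-0.219]],[1,[-0.926,-0.302,0.178],[0.0,0.0,-0.219]],[1,[-0.917,-0.33,0.178],[0.0,0.0,-0.219]],[1,[-0.906,-0.358,0.178],[0.0,0.0,-0.219]],[1,[-0.895,-0.385,0.178],[0.0,0.0,-0.219]],[1,[-0.882,-0.412,0.178],[0.0,0.0,-0.219]],[1,[-0.869,-0.439,0.178],[0.0,0.0,-0.219]],[1,[-0.856,-0.466,0.178],[0.0,0.0,-0.219]]]
```

Run:
```python
from h import *
k=c2w(0,.121)
plan([(*k,.15,-103,.05)],1,0)
```

```text
end turn of q6 (w/o q1): 2.83
[[1,[-0.34,-0.099,0.074],[0.0,0.0,0.96]],[1,[-0.35,-0.053,0.074],[0.0,0.0,0.96]],[1,[-0.354,-0.006,0.074],[0.0,0.0,0.96]],[1,[-0.352,0.042,0.074],[0.0,0.0,0.96]],[1,[-0.343,0.088,0.074],[0.0,0.0,0.96]],[1,[-0.328,0.133,0.074],[0.0,0.0,0.96]],[1,[-0.307,0.176,0.074],[0.0,0.0,0.96]],[1,[-0.281,0.215,0.074],[0.0,0.0,0.96]]]
[[1,[-0.25,0.251,0.074],[0.0,0.0,0.96]],[1,[-0.214,0.282,0.074],[0.0,0.0,0.96]],[1,[-0.174,0.308,0.074],[0.0,0.0,0.96]],[1,[-0.132,0.329,0.074],[0.0,0.0,0.96]],[1,[-0.086,0.343,0.074],[0.0,0.0,0.96]],[1,[-0.04,0.352,0.074],[0.0,0.0,0.96]],[1,[0.008,0.354,0.074],[0.0,0.0,0.96]],[1,[0.055,0.35,0.074],[0.0,0.0,0.96]]]
[[1,[0.101,0.339,0.074],[0.0,0.0,0.96]],[1,[0.146,0.323,0.074],[0.0,0.0,0.96]],[1,[0.187,0.301,0.074],[0.0,0.0,0.96]],[1,[0.226,0.273,0.074],[0.0,0.0,0.96]],[1,[0.26,0.24,0.074],[0.0,0.0,0.96]],[1,[0.29,0.203,0.074],[0.0,0.0,0.96]]]
```

```bash
cat >> h.py <<'E'
def go(x,y,z,phi=None,absolute=False):
    o,p,r=state(); t=0
    ax=np.cross(r[:,2],[0,0,-1]); tl=r.T@ax/np.radians(8)
    cur=np.degrees(np.arctan2(r[1,1],r[0,1]))
    if phi is not None:
        t=-(phi-cur); t=(t+180)%360-180 if absolute else (t+90)%180-90
    r2=r@R.from_rotvec(np.radians(8)*np.array([tl[0],tl[1],0])).as_matrix()@R.from_rotvec([0,0,np.radians(t)]).as_matrix()
    s=r2.T@(np.array([x,y,z])-p)/.05
    print("turn shares",round(t/8,2),"tiltfix",tl[:2].round(2),"then shift shares",s.round(2),"rows",int(np.ceil(np.linalg.norm(s))))
E
python3 - <<'E'
from h import *
go(*c2w(0,.121),.15,-103,True)
E
```

```text
turn shares 21.13 tiltfix [-0. -0.] then shift shares [6.93 3.57 1.62] rows 8
```

Request:
play_rows([
  [1,[0,0,0],[0,0,0.96]],
  [1,[0,0,0],[0,0,0.96]],
  [1,[0,0,0],[0,0,0.96]],
  [1,[0,0,0],[0,0,0.96]],
  [1,[0,0,0],[0,0,0.96]],
  [1,[0,0,0],[0,0,0.96]],
  [1,[0,0,0],[0,0,0.96]],
  [1,[0,0,0],[0,0,0.96]],
], force=60)

```text
t: 1.4
tool_pos: [0.2542, 0.571, 0.2313]
tool_rot: [-2.136, -2.303, -0.0]
contact_force: [-0.5, 0.5, 0.2]
opening: 0.085
grip_force: 0.0
```

Request:
play_rows([
  [1,[0,0,0],[0,0,0.96]],
  [1,[0,0,0],[0,0,0.96]],
  [1,[0,0,0],[0,0,0.96]],
  [1,[0,0,0],[0,0,0.96]],
  [1,[0,0,0],[0,0,0.96]],
  [1,[0,0,0],[0,0,0.96]],
  [1,[0,0,0],[0,0,0.96]],
  [1,[0,0,0],[0,0,0.96]],
])

```text
t: 2.4
tool_pos: [0.2541, 0.571, 0.2313]
tool_rot: [-3.013, -0.889, 0.0]
contact_force: [0.2, 0.6, -0.4]
opening: 0.0856
grip_force: 0.0
```

Request:
play_rows([
  [1,[0,0,0],[0,0,0.96]],
  [1,[0,0,0],[0,0,0.96]],
  [1,[0,0,0],[0,0,0.96]],
  [1,[0,0,0],[0,0,0.96]],
  [1,[0,0,0],[0,0,0.96]],
  [1,[0,0,0],[0,0,0.96]],
])

```text
t: 3.15
tool_pos: [0.2541, 0.571, 0.2313]
tool_rot: [3.121, -0.361, 0.0]
contact_force: [0.4, -0.8, 0.1]
opening: 0.0856
grip_force: 0.0
```

Request:
play_rows([
  [1,[0.866,0.446,0.2],[0,0,0]],
  [1,[0.866,0.446,0.2],[0,0,0]],
  [1,[0.866,0.446,0.2],[0,0,0]],
  [1,[0.866,0.446,0.2],[0,0,0]],
  [1,[0.866,0.446,0.2],[0,0,0]],
  [1,[0.866,0.446,0.2],[0,0,0]],
  [1,[0.866,0.446,0.2],[0,0,0]],
  [1,[0.866,0.446,0.2],[0,0,0]],
])

```text
t: 4.15
tool_pos: [0.5529, 0.3183, 0.1511]
tool_rot: [-3.121, 0.354, -0.0]
contact_force: [-0.2, 0.4, 0.7]
opening: 0.0857
grip_force: 0.0
```

Request:
play_rows([
  [1,[0,0,0],[0,0,0]],
  [1,[0,0,0],[0,0,0]],
])

```text
t: 4.4
tool_pos: [0.5515, 0.3197, 0.1513]
tool_rot: [-3.121, 0.355, 0.001]
contact_force: [-0.6, -0.2, -0.3]
opening: 0.0855
grip_force: 0.0
```

Request:
play_rows([
  [1,[0,0,0.6],[0,0,0]],
  [1,[0,0,0.6],[0,0,0]],
  [1,[0,0,0.53],[0,0,0]],
  [0,[0,0,0],[0,0,0]],
  [0,[0,0,0],[0,0,0]],
  [0,[0,0,0],[0,0,0]],
  [0,[0,0,0],[0,0,0]],
  [0,[0,0,0],[0,0,0]],
], force=60)

```text
t: 5.4
tool_pos: [0.5532, 0.3218, 0.0671]
tool_rot: [-3.116, 0.354, -0.006]
contact_force: [1.2, 5.7, 1.3]
opening: 0.0127
grip_force: 60.6
```

Request:
play_rows([
  [0,[0,0,0],[0,0,0]],
  [0,[0,0,0],[0,0,0]],
])

```text
t: 5.65
tool_pos: [0.5532, 0.3218, 0.067]
tool_rot: [-3.116, 0.354, -0.006]
contact_force: [0.2, 5.3, 1.6]
opening: 0.0123
grip_force: 60.6
```

```bash
python3 -c "
from h import *
show(); print(np.round(ctrl.get_obs()['q'],2))
a=cam('side');d=cam('top');o=np.zeros((600,800,3),np.uint8)
o[:,:400]=cv2.resize(a['color'][220:340,200:280],(400,600)); o[:400,400:]=cv2.resize(d['color'][150:250,140:240],(400,400)); cv2.imwrite('pics/g1.png',o)"
```

```text
t 5.65 p [0.5532 0.3218 0.067 ] phi_y -103.0 tilt [0.0042 0.0051] q6 2.21 open 0.0123 F [0.2 5.3 1.6] g 60.6
[0.41 0.23 1.7  0.   1.2  2.21]
```

View pics/g1.png

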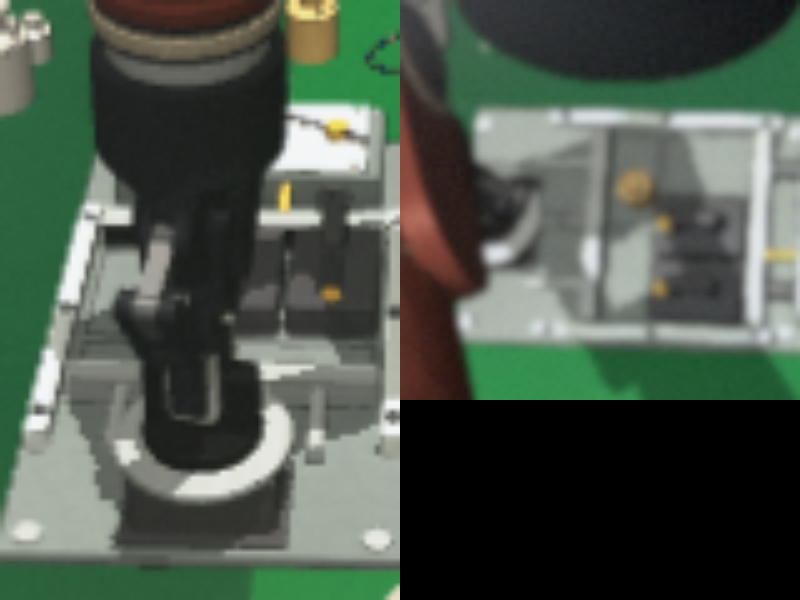

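Request:
play_rows([
  [0,[0,-0.05,0],[0,0,0]],
  [0,[0,0,0],[0,0,-0.5]],
  [0,[0,0,0],[0,0,-0.9]],
  [0,[0,0,0],[0,0,-0.9]],
  [0,[0,0,0],[0,0,-0.9]],
  [0,[0,0,0],[0,0,-0.9]],
  [0,[0,0,0],[0,0,-0.9]],
  [0,[0,0,0],[0,0,0]],
])

```text
t: 6.75
tool_pos: [0.5533, 0.322, 0.067]
tool_rot: [3.054, 0.736, 0.003]
contact_force: [-1.8, -0.6, 6.4]
opening: 0.013
grip_force: 61.2
```

```bash
python3 -c "
from h import *
show(); print(ctrl.get_obs()['wrist_torque'])"
```

```text
t 6.75 p [0.5533 0.322  0.067 ] phi_y -62.9 tilt [0.0019 0.0003] q6 1.51 open 0.013 F [-1.8 -0.6  6.4] g 61.2
[-0.18271607  0.32490945  0.16751017]
```

Request:
play_rows([
  [0,[0,0,0],[0,0,-0.95]],
  [0,[0,0,0],[0,0,-0.95]],
  [0,[0,0,0],[0,0,-0.95]],
  [0,[0,0,0],[0,0,-0.95]],
  [0,[0,0,0],[0,0,-0.95]],
  [0,[0,0,0],[0,0,-0.95]],
  [0,[0,0,0],[0,0,-0.95]],
  [0,[0,0,0],[0,0,-0.95]],
])

```text
t: 7.75
tool_pos: [0.5531, 0.3221, 0.067]
tool_rot: [2.258, 2.183, 0.002]
contact_force: [-2.1, -1.1, 5.5]
opening: 0.0126
grip_force: 61.8
```

Request:
play_rows([
  [0,[0,0,0],[0,0,-0.95]],
  [0,[0,0,0],[0,0,-0.95]],
  [0,[0,0,0],[0,0,-0.95]],
  [0,[0,0,0],[0,0,-0.95]],
  [0,[0,0,0],[0,0,-0.95]],
  [0,[0,0,0],[0,0,-0.95]],
  [0,[0,0,0],[0,0,-0.95]],
  [0,[0,0,0],[0,0,-0.95]],
])

```text
t: 8.75
tool_pos: [0.5531, 0.3221, 0.067]
tool_rot: [0.843, 3.025, 0.001]
contact_force: [-2.6, -1.0, 7.4]
opening: 0.0127
grip_force: 61.8
```

Request:
play_rows([
  [0,[0,0,0],[0,0,-0.7]],
  [0,[0,0,0],[0,0,-0.7]],
  [0,[0,0,0],[0,0,-0.7]],
  [0,[0,0,0],[0,0,-0.7]],
  [0,[0,0,0],[0,0,0]],
])

```text
t: 9.38
tool_pos: [0.553, 0.322, 0.067]
tool_rot: [0.244, 3.131, 0.001]
contact_force: [-2.9, -0.9, 7.0]
opening: 0.0126
grip_force: 61.3
```

```bash
python3 -c "
from h import *
show(); print(ctrl.get_obs()['wrist_torque'])"
```

```text
t 9.38 p [0.553 0.322 0.067] phi_y 81.1 tilt [0.0011 0.0004] q6 -1.0 open 0.0126 F [-2.9 -0.9  7. ] g 61.3
[-0.09525168  0.53033661  0.19644358]
```

Request:
play_rows([
  [1,[0,0,0],[0,0,0]],
  [1,[0,0,0],[0,0,0]],
  [1,[0,0,0],[0,0,0]],
  [1,[0,0,-0.5],[0,0,0]],
  [1,[0,0,-1],[0,0,0]],
  [1,[0,0,-1],[0,0,0]],
  [1,[-0.8,0.5,-0.5],[0,0,0]],
  [1,[-0.8,0.5,0],[0,0,0]],
])

```text
t: 10.38
tool_pos: [0.6415, 0.36, 0.2197]
tool_rot: [0.245, 3.126, 0.005]
contact_force: [0.3, 0.0, 0.3]
opening: 0.0856
grip_force: 0.0
```

```bash
python3 -c "
from h import *
show()"
```

```text
t 10.38 p [0.6415 0.36   0.2197] phi_y 81.1 tilt [0.0066 0.0028] q6 -1.0 open 0.0856 F [0.3 0.  0.3] g 0.0
```

Request:
play_rows([
  [1,[0.9,0,0],[0,0,0]],
  [1,[0.9,0,0],[0,0,0]],
  [1,[0.9,0.5,0],[0,0,0]],
  [1,[0.9,0.5,0],[0,0,0]],
  [1,[0.9,0.5,0],[0,0,0]],
  [1,[0.9,0.5,0],[0,0,0]],
  [1,[0,0,0],[0,0,0]],
])

```text
t: 11.25
tool_pos: [0.3852, 0.5013, 0.2146]
tool_rot: [-0.238, -3.132, 0.0]
contact_force: [0.6, -0.3, -0.2]
opening: 0.0856
grip_force: 0.0
```

```bash
python3 -c "
from h import *
show()
a=cam('side');d=cam('top');crop(d,150,170,270,245,6,'pics/a.png');crop(a,200,230,290,340,6,'pics/b.png')
x=cv2.imread('pics/a.png');y=cv2.imread('pics/b.png');o=np.zeros((600,800,3),np.uint8);o[:]=0
o[:,:]=0;o[:450,:]=cv2.resize(x,(720,450))[:, :720].copy() if 0 else 0
cv2.imwrite('pics/w1.png',x);cv2.imwrite('pics/w2.png',y[:600])"
```

```text
t 11.25 p [0.3852 0.5013 0.2146] phi_y 81.3 tilt [-0.0007 -0.    ] q6 -0.62 open 0.0856 F [ 0.6 -0.3 -0.2] g 0.0
```

View pics/w1.png

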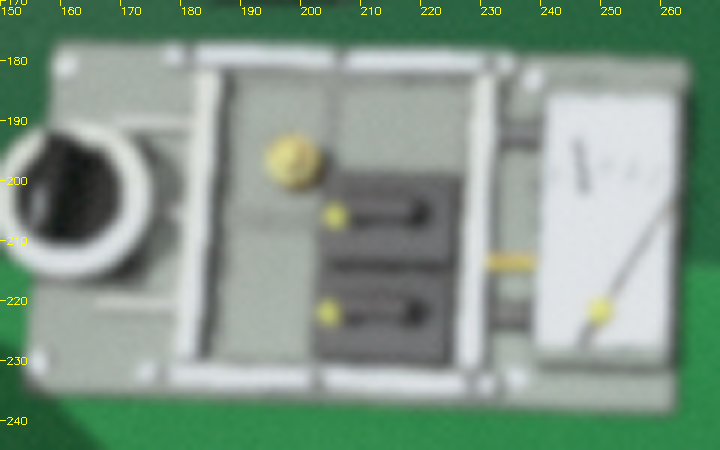

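View pics/w2.png

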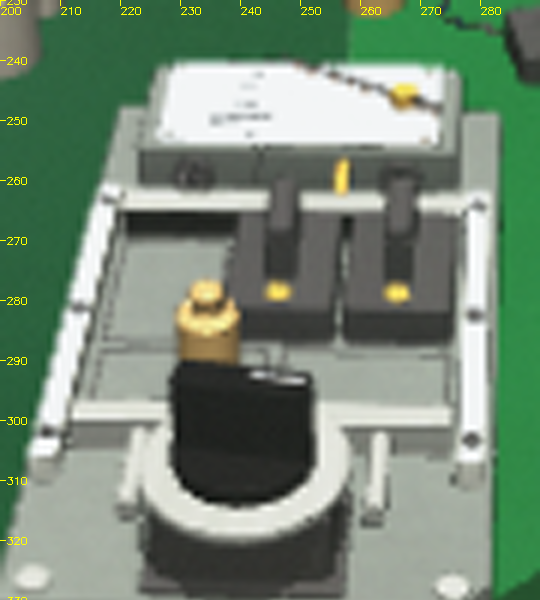

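Run:
```python
from h import *
np.set_printoptions(precision=4,suppress=True)
a=cam("side");d=cam("top")
T=lambda L:[(x/6+150,y/6+170) for x,y in L]
S=lambda L:[(x/6+200,y/6+230) for x,y in L]
print("check top",p2w(d,T([(293,160)]),.034),"side",p2w(a,S([(207,316)]),.034),p2w(a,S([(207,290)]),.048))
for L in ([(325,172),(465,178),(458,262),(322,262)],[(318,270),(458,268),(452,365),(312,362)]):
    P=p2w(d,T(L),.03);print(P.mean(0),[np.linalg.norm(P[i]-P[i-1]).round(3) for i in range(4)])
for L in ([(265,218),(338,218),(330,310),(240,310)],[(348,218),(440,218),(455,312),(345,312)]):
    print("side",p2w(a,S(L),.03).mean(0))
print("jaw",p2w(d,T([(223,80),(199,358)]),.026), "bar",p2w(d,T([(470,75),(457,365)]),.026))
print("split45",p2w(d,T([(210,218),(300,218)]),.01))
print("side split",p2w(a,S([(338,350),(330,376)]),.01))
```

```text
check top [[0.5749 0.2182 0.034 ]] side [[0.5748 0.222  0.034 ]] [[0.574  0.2238 0.048 ]]
[0.5477 0.1698 0.03  ] [np.float64(0.044), np.float64(0.068), np.float64(0.041), np.float64(0.065)]
[0.5003 0.1713 0.03  ] [np.float64(0.044), np.float64(0.067), np.float64(0.047), np.float64(0.066)]
side [0.5437 0.1821 0.03  ]
side [0.5018 0.1823 0.03  ]
jaw [[0.6164 0.2564 0.026 ]
 [0.4796 0.2598 0.026 ]] bar [[0.6202 0.136  0.026 ]
 [0.4778 0.1367 0.026 ]]
split45 [[0.5511 0.2628 0.01  ]
 [0.5516 0.2187 0.01  ]]
side split [[0.5246 0.2123 0.01  ]
 [0.527  0.2284 0.01  ]]
```

```bash
sed -i 's/^CO=.*/CO=np.array([.5505,.200]); CY=np.radians(-1.1)/' h.py
python3 - <<'E'
from h import *
go(.575,.2225,.10,-1,True)
E
```

```text
turn shares 10.25 tiltfix [-0.  0.] then shift shares [-5.46  3.82  2.29] rows 8
```

Request:
play_rows([
  [0.55,[0,0,0],[0,0,0.932]],
  [0.55,[0,0,0],[0,0,0.932]],
  [0.55,[0,0,0],[0,0,0.932]],
  [0.55,[0,0,0],[0,0,0.932]],
  [0.55,[0,0,0],[0,0,0.932]],
  [0.55,[0,0,0],[0,0,0.932]],
  [0.55,[0,0,0],[0,0,0.932]],
  [0.55,[0,0,0],[0,0,0.932]],
])

```text
t: 12.45
tool_pos: [0.3894, 0.4986, 0.2147]
tool_rot: [1.779, 2.589, -0.0]
contact_force: [-0.0, -0.7, 0.3]
opening: 0.047
grip_force: 0.0
```

Request:
play_rows([
  [0.55,[0,0,0],[0,0,0.932]],
  [0.55,[0,0,0],[0,0,0.932]],
  [0.55,[0,0,0],[0,0,0.932]],
])

```text
t: 12.82
tool_pos: [0.3894, 0.4986, 0.2147]
tool_rot: [2.247, 2.195, -0.0]
contact_force: [-0.4, -0.0, 0.4]
opening: 0.0471
grip_force: 0.0
```

Request:
play_rows([
  [0.55,[-0.683,0.478,0.286],[0,0,0]],
  [0.55,[-0.683,0.478,0.286],[0,0,0]],
  [0.55,[-0.683,0.478,0.286],[0,0,0]],
  [0.55,[-0.683,0.478,0.286],[0,0,0]],
  [0.55,[-0.683,0.478,0.286],[0,0,0]],
  [0.55,[-0.683,0.478,0.286],[0,0,0]],
  [0.55,[-0.683,0.478,0.286],[0,0,0]],
  [0.55,[-0.683,0.478,0.286],[0,0,0]],
])

```text
t: 13.82
tool_pos: [0.5759, 0.2205, 0.1]
tool_rot: [2.243, 2.2, 0.0]
contact_force: [0.5, 0.0, 0.6]
opening: 0.0472
grip_force: 0.0
```

Request:
play_rows([
  [0.55,[0,0,0],[0,0,0]],
  [0.55,[0,0,0],[0,0,0]],
])

```text
t: 14.08
tool_pos: [0.5748, 0.2226, 0.1005]
tool_rot: [-2.242, -2.2, -0.0]
contact_force: [-0.9, 1.0, 0.7]
opening: 0.0469
grip_force: 0.0
```

```bash
python3 -c "
from h import *
show(); go(.575,.2225,.015,-1)"
```

```text
t 14.07 p [0.5748 0.2226 0.1005] phi_y -1.1 tilt [-0.0002  0.0004] q6 0.27 open 0.0469 F [-0.9  1.   0.7] g 0.0
turn shares -0.01 tiltfix [-0. -0.] then shift shares [-0.    0.    1.71] rows 2
```

Request:
play_rows([
  [0.55,[0,0,0.5],[0,0,0]],
  [0.55,[0,0,0.5],[0,0,0]],
  [0.55,[0,0,0.4],[0,0,0]],
  [0.55,[0,0,0.31],[0,0,0]],
  [0.55,[0,0,0],[0,0,0]],
  [0,[0,0,0],[0,0,0]],
  [0,[0,0,0],[0,0,0]],
  [0,[0,0,0],[0,0,0]],
], force=30)

```text
t: 15.08
tool_pos: [0.5755, 0.2235, 0.0162]
tool_rot: [2.239, 2.202, 0.003]
contact_force: [-0.4, -0.0, 2.8]
opening: 0.0232
grip_force: 29.9
```

Request:
play_rows([
  [0,[0,0,0],[0,0,0]],
  [0,[0,0,0],[0,0,0]],
  [0,[0,0,-0.2],[0,0,0]],
  [0,[0,0,-0.4],[0,0,0]],
  [0,[0,0,-0.4],[0,0,0]],
  [0,[0,0,-0.5],[0,0,0]],
  [0,[0,0,-0.5],[0,0,0]],
])

```text
t: 15.95
tool_pos: [0.5747, 0.2233, 0.1172]
tool_rot: [2.24, 2.202, 0.002]
contact_force: [0.6, 0.1, -2.0]
opening: 0.0231
grip_force: 29.6
```

```bash
python3 -c "
from h import *
show(); go(.60,-.035,.115,-1)
a=cam('side');d=cam('top');o=np.zeros((480,800,3),np.uint8)
o[:,:400]=cv2.resize(a['color'][200:320,190:290],(400,480)); o[:400,400:]=cv2.resize(d['color'][150:250,150:250],(400,400)); cv2.imwrite('pics/g2.png',o)"
```

```text
t 15.95 p [0.5747 0.2233 0.1172] phi_y -1.0 tilt [0.0013 0.0003] q6 0.27 open 0.0231 F [ 0.6  0.1 -2. ] g 29.6
turn shares 0.0 tiltfix [ 0.01 -0.  ] then shift shares [-5.16  0.6   0.04] rows 6
```

View pics/g2.png

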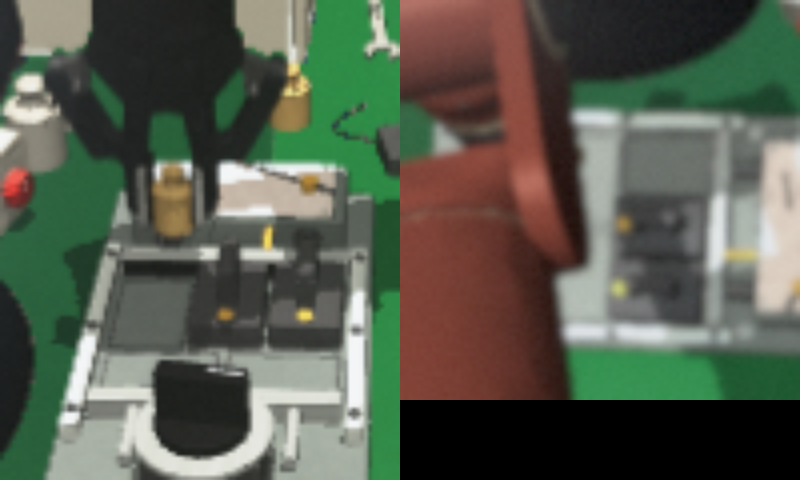

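Request:
play_rows([
  [0,[-0.86,0.1,0],[0,0,0]],
  [0,[-0.86,0.1,0],[0,0,0]],
  [0,[-0.86,0.1,0],[0,0,0]],
  [0,[-0.86,0.1,0],[0,0,0]],
  [0,[-0.86,0.1,0],[0,0,0]],
  [0,[-0.86,0.1,0],[0,0,0]],
  [0,[0,0,0],[0,0,0]],
  [0,[0,0,0],[0,0,0]],
])

```text
t: 17.05
tool_pos: [0.5997, -0.0349, 0.1144]
tool_rot: [-2.24, -2.201, 0.0]
contact_force: [-0.7, 0.4, -1.8]
opening: 0.0229
grip_force: 29.6
```

Request:
play_rows([
  [0,[0,0,0.6],[0,0,0]],
  [0,[0,0,0.6],[0,0,0]],
  [0,[0,0,0.5],[0,0,0]],
  [0,[0,0,0.3],[0,0,0]],
  [0,[0,0,0.14],[0,0,0]],
  [0,[0,0,0],[0,0,0]],
  [0,[0,0,0],[0,0,0]],
])

```text
t: 17.92
tool_pos: [0.6011, -0.0353, 0.0092]
tool_rot: [2.239, 2.201, 0.002]
contact_force: [-0.0, 0.1, -0.5]
opening: 0.0231
grip_force: 29.6
```

Request:
play_rows([
  [0,[0,0,0.05],[0,0,0]],
  [0,[0,0,0],[0,0,0]],
])

```text
t: 18.18
tool_pos: [0.6009, -0.0354, 0.0062]
tool_rot: [2.239, 2.201, 0.002]
contact_force: [-0.3, 0.3, 0.4]
opening: 0.0231
grip_force: 29.8
```

Request:
play_rows([
  [0.5,[0,0,0],[0,0,0]],
  [0.5,[0,0,0],[0,0,0]],
  [0.5,[0,0,0],[0,0,0]],
  [0.5,[0,0,-0.4],[0,0,0]],
  [0.5,[0,0,-0.7],[0,0,0]],
  [0.5,[0,0,-0.9],[0,0,0]],
  [0.5,[0,0,-0.9],[0,0,0]],
])

```text
t: 19.05
tool_pos: [0.6002, -0.0352, 0.1534]
tool_rot: [2.239, 2.202, 0.001]
contact_force: [-0.2, 0.2, 0.7]
opening: 0.0427
grip_force: 0.0
```

Run:
```python
from h import *
show()
# C block: corners top-face
v=lambda a,b:np.degrees(np.arctan2(*(np.array(b)-a)[::-1]))
print("C long dir", v((.3859,-.0109),(.4481,.0022)), v((.3934,-.0531),(.4543,-.0398)))
print("B long",v((.343,.2384),(.4082,.2412)),v((.3436,.1919),(.4088,.1964)))
print("A long",v((.3572,.3604),(.3407,.2975)),v((.3989,.3492),(.3828,.2853)))
go(.4205,-.0245,.13,102,True)
for i in(3,4,5):print(i,c2w(*{3:(.048,-.027),4:(-.036,.033),5:(.036,.033)}[i]))
```

```text
t 19.05 p [ 0.6002 -0.0352  0.1534] phi_y -1.0 tilt [ 0.0014 -0.0003] q6 -0.17 open 0.0427 F [-0.2  0.2  0.7] g 0.0
C long dir 11.893300381176164 12.319445256636612
B long 2.459043990104619 3.948202113839135
A long -104.69871643085679 -104.14168276648074
turn shares -12.87 tiltfix [0.01 0.  ] then shift shares [3.47 0.96 0.47] rows 4
3 [0.59797282 0.1720835 ]
4 [0.51514015 0.23368503]
5 [0.58712688 0.23230281]
```

```bash
cat >> h.py <<'E'
def blocks(d):
    """grey block tops on the green table, x<.46: centre, long-axis deg, size (mm)"""
    hsv=cv2.cvtColor(d["color"],cv2.COLOR_BGR2HSV); m=((hsv[...,1]<75)&(hsv[...,2]<135)).astype(np.uint8)*255
    m[:238]=0; m[284:]=0; m[:,:115]=0; m[:,415:]=0
    m=cv2.morphologyEx(m,cv2.MORPH_CLOSE,np.ones((5,5),np.uint8)); m=cv2.morphologyEx(m,cv2.MORPH_OPEN,np.ones((5,5),np.uint8))
    for c in cv2.findContours(m,cv2.RETR_EXTERNAL,cv2.CHAIN_APPROX_NONE)[0]:
        if cv2.contourArea(c)<150: continue
        P=p2w(d,c.reshape(-1,2).astype(float),.02)[:,:2]*1000
        (x,y),(w,h),an=cv2.minAreaRect(P.astype(np.float32))
        print("px",c.reshape(-1,2).mean(0).round(),"xy",round(x,1),round(y,1),"long deg",round((an if w>h else an+90)%180,1),"size",round(max(w,h)),round(min(w,h)))
E
python3 - <<'E'
from h import *
blocks(cam("top"))
go(.4205,-.0245,.13,-78,True)
E
```

```text
px [392. 269.] xy 374.1 -333.6 long deg 79.2 size 65 43
px [158. 268.] xy 371.4 326.7 long deg 75.4 size 67 44
px [196. 266.] xy 377.6 217.7 long deg 2.7 size 63 43
turn shares 9.63 tiltfix [0.09 0.02] then shift shares [-3.55 -0.99  0.63] rows 4
```

Request:
play_rows([
  [0.6,[0,0,0],[0,0,0.963]],
  [0.6,[0,0,0],[0,0,0.963]],
  [0.6,[0,0,0],[0,0,0.963]],
  [0.6,[0,0,0],[0,0,0.963]],
  [0.6,[0,0,0],[0,0,0.963]],
  [0.6,[0,0,0],[0,0,0.963]],
  [0.6,[0,0,0],[0,0,0.963]],
  [0.6,[0,0,0],[0,0,0.963]],
])

```text
t: 20.1
tool_pos: [0.6005, -0.0353, 0.1519]
tool_rot: [3.053, 0.737, 0.002]
contact_force: [0.4, 0.4, -0.8]
opening: 0.0514
grip_force: 0.0
```

Request:
play_rows([
  [0.6,[0,0,0],[0,0,0.963]],
  [0.6,[0,0,0],[0,0,0.963]],
  [0.6,[-0.89,-0.25,0],[0,0,0]],
  [0.6,[-0.89,-0.25,0],[0,0,0]],
  [0.6,[-0.89,-0.25,0.3],[0,0,0]],
  [0.6,[-0.89,-0.25,0.3],[0,0,0]],
  [0.6,[0,0,0],[0,0,0]],
  [0.6,[0,0,0],[0,0,0]],
])

```text
t: 21.1
tool_pos: [0.4167, -0.0235, 0.122]
tool_rot: [3.123, 0.328, 0.005]
contact_force: [1.0, 0.6, 0.2]
opening: 0.0509
grip_force: 0.0
```

```bash
python3 -c "
from h import *
show(); go(.4205,-.0245,.025,-78)
a=cam('side');d=cam('top');o=np.zeros((400,800,3),np.uint8)
o[:,:400]=cv2.resize(a['color'][190:270,250:330],(400,400)); o[:400,400:]=cv2.resize(d['color'][210:290,250:330],(400,400)); cv2.imwrite('pics/g3.png',o)"
```

```text
t 21.1 p [ 0.4167 -0.0235  0.122 ] phi_y -78.0 tilt [ 0.0033 -0.0008] q6 1.13 open 0.0509 F [1.  0.6 0.2] g 0.0
turn shares -0.0 tiltfix [ 0.01 -0.02] then shift shares [0.07 0.03 1.94] rows 2
```

View pics/g3.png

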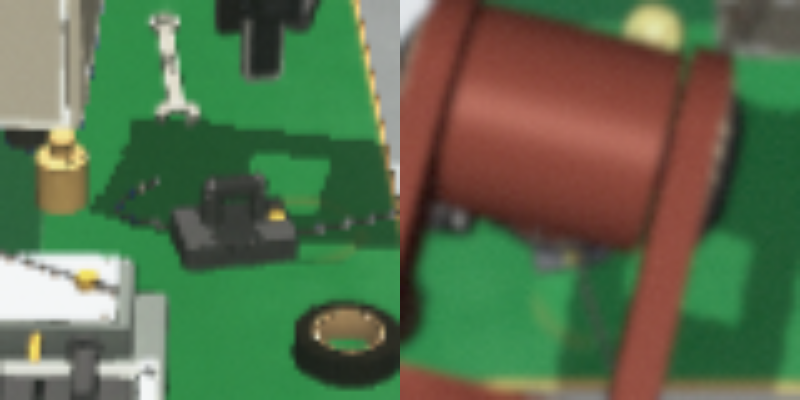

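```bash
python3 -c "
from h import *
a=cam('side'); print(w2p(a,[state()[1],[.4205,-.0254,.048],[.4205,-.0254,.02]]))"
```

```text
[[298.62108716 201.46909786]
 [296.76632729 224.49021437]
 [296.51244927 232.95062412]]
```

Request:
play_rows([
  [0.6,[0.07,0.03,0.5],[0,0,0]],
  [0.6,[0,0,0.5],[0,0,0]],
  [0.6,[0,0,0.5],[0,0,0]],
  [0.6,[0,0,0.42],[0,0,0]],
  [0.6,[0,0,0],[0,0,0]],
  [0,[0,0,0],[0,0,0]],
  [0,[0,0,0],[0,0,0]],
  [0,[0,0,0],[0,0,0]],
], force=50)

```text
t: 22.25
tool_pos: [0.4207, -0.0243, 0.0259]
tool_rot: [3.124, 0.328, 0.004]
contact_force: [0.3, 0.3, 3.8]
opening: 0.0109
grip_force: 50.3
```

Request:
play_rows([
  [0,[0,0,0],[0,0,0]],
  [0,[0,0,0],[0,0,0]],
])

```text
t: 22.5
tool_pos: [0.4207, -0.0243, 0.0259]
tool_rot: [3.124, 0.328, 0.004]
contact_force: [-0.1, -0.0, 6.4]
opening: 0.0113
grip_force: 50.5
```

```bash
python3 -c "
from h import *
show()"
```

```text
t 22.5 p [ 0.4207 -0.0243  0.0259] phi_y -78.0 tilt [ 0.0028 -0.0005] q6 1.13 open 0.0113 F [-0.1 -0.   6.4] g 50.5
```

Request:
play_rows([
  [0,[0,0,-0.2],[0,0,0]],
  [0,[0,0,-0.5],[0,0,0]],
  [0,[0,0,-0.7],[0,0,0]],
  [0,[0,0,-0.7],[0,0,0]],
  [0,[0,0,0],[0,0,-0.9]],
  [0,[0,0,0],[0,0,-0.9]],
  [0,[0,0,0],[0,0,-0.9]],
  [0,[0,0,0],[0,0,-0.9]],
])

```text
t: 23.5
tool_pos: [0.4184, -0.0238, 0.1287]
tool_rot: [-2.942, -1.101, 0.003]
contact_force: [-0.5, -0.8, -3.3]
opening: 0.0109
grip_force: 49.3
```

Request:
play_rows([
  [0,[0,0,0],[0,0,-0.9]],
  [0,[0,0,0],[0,0,-0.9]],
  [0,[0,0,0],[0,0,-0.9]],
  [0,[0,0,0],[0,0,-0.9]],
  [0,[0,0,0],[0,0,-0.9]],
  [0,[0,0,0],[0,0,-0.9]],
  [0,[0,0,0],[0,0,-0.62]],
  [0,[0,0,0],[0,0,0]],
])

```text
t: 24.5
tool_pos: [0.4185, -0.0239, 0.1288]
tool_rot: [-2.242, -2.199, 0.001]
contact_force: [-0.8, 0.2, -3.8]
opening: 0.011
grip_force: 49.3
```

```bash
python3 -c "
from h import *
show(); go(.599,.1715,.125,-1.1)
blocks(cam('top'))"
```

```text
t 24.5 p [ 0.4185 -0.0239  0.1288] phi_y -1.1 tilt [-0.0016  0.0002] q6 -0.22 open 0.011 F [-0.8  0.2 -3.8] g 49.3
turn shares -0.0 tiltfix [-0.01 -0.  ] then shift shares [3.98 3.53 0.08] rows 6
px [392. 269.] xy 374.0 -334.5 long deg 78.0 size 66 43
px [158. 268.] xy 371.2 327.3 long deg 75.4 size 67 43
px [196. 266.] xy 377.6 217.7 long deg 2.7 size 63 43
```

Request:
play_rows([
  [0,[0.672,0.585,0],[0,0,0]],
  [0,[0.672,0.585,0],[0,0,0]],
  [0,[0.672,0.585,0],[0,0,0]],
  [0,[0.672,0.585,0],[0,0,0]],
  [0,[0.672,0.585,0],[0,0,0]],
  [0,[0.672,0.585,0],[0,0,0]],
  [0,[0,0,0],[0,0,0]],
  [0,[0,0,0],[0,0,0]],
])

```text
t: 25.55
tool_pos: [0.5979, 0.1741, 0.1286]
tool_rot: [-2.242, -2.2, 0.003]
contact_force: [0.1, -0.8, -2.6]
opening: 0.011
grip_force: 49.9
```

```bash
python3 -c "
from h import *
show(); go(.5985,.174,.0365,-1.1)"
```

```text
t 25.55 p [0.5979 0.1741 0.1286] phi_y -1.1 tilt [-0.0018 -0.0006] q6 0.18 open 0.011 F [ 0.1 -0.8 -2.6] g 49.9
turn shares 0.0 tiltfix [-0.01  0.  ] then shift shares [-0.    0.01  1.84] rows 2
```

Descend in stages, watching the force.

Request:
play_rows([
  [0,[0,0.01,0.5],[0,0,0]],
  [0,[0,0,0.5],[0,0,0]],
  [0,[0,0,0.3],[0,0,0]],
  [0,[0,0,0.2],[0,0,0]],
  [0,[0,0,0.15],[0,0,0]],
  [0,[0,0,0.1],[0,0,0]],
  [0,[0,0,0],[0,0,0]],
])

```text
t: 26.42
tool_pos: [0.5991, 0.1743, 0.0419]
tool_rot: [-2.242, -2.201, 0.0]
contact_force: [0.7, -0.0, -2.7]
opening: 0.0109
grip_force: 49.8
```

Request:
play_rows([
  [0,[0,0,0.08],[0,0,0]],
  [0,[0,0,0.04],[0,0,0]],
  [0,[0,0,0],[0,0,0]],
])

```text
t: 26.8
tool_pos: [0.5992, 0.1743, 0.036]
tool_rot: [2.242, 2.201, 0.0]
contact_force: [0.7, -0.8, -3.5]
opening: 0.0113
grip_force: 49.9
```

Request:
play_rows([
  [0,[0,0,0.03],[0,0,0]],
  [0,[0,0,0],[0,0,0]],
])

```text
t: 27.05
tool_pos: [0.5994, 0.1743, 0.0359]
tool_rot: [2.241, 2.201, 0.0]
contact_force: [-4.0, -1.0, 4.9]
opening: 0.0107
grip_force: 50.9
```

Request:
play_rows([
  [0.35,[0,0,0],[0,0,0]],
  [0.35,[0,0,0],[0,0,0]],
  [0.35,[0,0,-0.3],[0,0,0]],
  [0.35,[0,0,-0.6],[0,0,0]],
  [0.6,[0,0,-0.9],[0,0,0]],
  [0.6,[0,0,-0.5],[0,0,0]],
  [0.6,[0,0,0],[0,0,0]],
])

```text
t: 27.92
tool_pos: [0.6012, 0.1747, 0.1536]
tool_rot: [2.239, 2.198, 0.009]
contact_force: [0.4, 0.6, -1.0]
opening: 0.0512
grip_force: 0.0
```

```bash
python3 -c "
from h import *
show(); print('B phi 92.7/-87.3'); go(.377,.2175,.13,-87,True); go(.377,.2175,.13,93,True)
blocks(cam('top'))"
```

```text
t 27.93 p [0.6012 0.1747 0.1536] phi_y -1.0 tilt [0.0072 0.0012] q6 0.18 open 0.0512 F [ 0.4  0.6 -1. ] g 0.0
B phi 92.7/-87.3
turn shares 10.74 tiltfix [ 0.05 -0.01] then shift shares [-4.43 -1.09  0.47] rows 5
turn shares -11.76 tiltfix [ 0.05 -0.01] then shift shares [4.43 1.09 0.47] rows 5
px [392. 269.] xy 374.0 -334.4 long deg 79.2 size 66 43
```

Request:
play_rows([
  [0.6,[0,0,0],[0,0,0.976]],
  [0.6,[0,0,0],[0,0,0.976]],
  [0.6,[0,0,0],[0,0,0.976]],
  [0.6,[0,0,0],[0,0,0.976]],
  [0.6,[0,0,0],[0,0,0.976]],
  [0.6,[0,0,0],[0,0,0.976]],
  [0.6,[0,0,0],[0,0,0.976]],
  [0.6,[0,0,0],[0,0,0.976]],
])

```text
t: 28.98
tool_pos: [0.5977, 0.1741, 0.1468]
tool_rot: [-3.059, -0.713, 0.006]
contact_force: [0.3, -0.2, -0.5]
opening: 0.0508
grip_force: 0.0
```

Request:
play_rows([
  [0.6,[0,0,0],[0,0,0.976]],
  [0.6,[0,0,0],[0,0,0.976]],
  [0.6,[0,0,0],[0,0,0.976]],
  [0.6,[-0.886,-0.218,0],[0,0,0]],
  [0.6,[-0.886,-0.218,0],[0,0,0]],
  [0.6,[-0.886,-0.218,0],[0,0,0]],
  [0.6,[-0.886,-0.218,0.2],[0,0,0]],
  [0.6,[-0.886,-0.218,0.27],[0,0,0]],
])

```text
t: 29.98
tool_pos: [0.3727, 0.2167, 0.124]
tool_rot: [3.14, 0.083, -0.004]
contact_force: [-0.0, 0.2, 0.0]
opening: 0.0512
grip_force: 0.0
```

Request:
play_rows([
  [0.6,[0,0,0],[0,0,0]],
  [0.6,[0,0,0],[0,0,0]],
])

```text
t: 30.22
tool_pos: [0.3749, 0.2167, 0.1252]
tool_rot: [3.14, 0.084, -0.001]
contact_force: [-0.1, 0.4, 0.2]
opening: 0.0514
grip_force: 0.0
```

```bash
python3 -c "
from h import *
show(); go(.377,.2175,.0255,-87.3,True)
a=cam('side'); blocks(cam('top')); cv2.imwrite('pics/x.png',a['color']); print(w2p(a,[[.3770,.2175,.048]]))
crop(a,200,220,350,345,5,'pics/g4.png')"
```

```text
t 30.23 p [0.3749 0.2167 0.1252] phi_y -86.9 tilt [-0.0007 -0.0005] q6 1.87 open 0.0514 F [-0.1  0.4  0.2] g 0.0
turn shares 0.05 tiltfix [0. 0.] then shift shares [ 0.04 -0.01  1.99] rows 2
px [392. 269.] xy 374.1 -334.2 long deg 78.7 size 65 43
px [190. 258.] xy 406.6 233.4 long deg 35.0 size 139 61
[[319.27109897 277.23933168]]
```

View pics/g4.png

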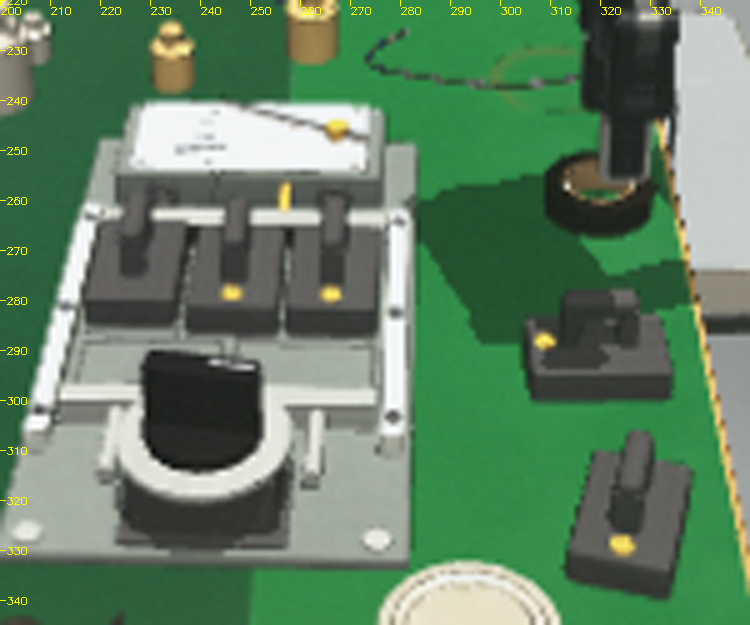

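Request:
play_rows([
  [0.6,[0.04,-0.01,0.5],[0,0,0.05]],
  [0.6,[0,0,0.5],[0,0,0]],
  [0.6,[0,0,0.5],[0,0,0]],
  [0.6,[0,0,0.48],[0,0,0]],
  [0.6,[0,0,0],[0,0,0]],
  [0,[0,0,0],[0,0,0]],
  [0,[0,0,0],[0,0,0]],
  [0,[0,0,0],[0,0,0]],
], force=50)

```text
t: 31.32
tool_pos: [0.3784, 0.2181, 0.0286]
tool_rot: [-3.139, -0.073, -0.005]
contact_force: [0.5, 0.5, 3.9]
opening: 0.0105
grip_force: 50.6
```

Request:
play_rows([
  [0,[0,0,0],[0,0,0]],
  [0,[0,0,0],[0,0,0]],
  [0,[0,0,-0.2],[0,0,0]],
  [0,[0,0,-0.6],[0,0,0]],
  [0,[0,0,-0.7],[0,0,0]],
  [0,[0,0,-0.6],[0,0,0]],
  [0,[0,0,0],[0,0,0]],
])

```text
t: 32.2
tool_pos: [0.3781, 0.2179, 0.1341]
tool_rot: [-3.139, -0.073, -0.007]
contact_force: [-0.0, -1.1, -3.6]
opening: 0.0109
grip_force: 49.7
```

```bash
python3 -c "
from h import *
show(); go(.5875,.2365,.13,-91.1,True)
blocks(cam('top'))"
```

```text
t 32.2 p [0.3781 0.2179 0.1341] phi_y -87.3 tilt [0.0045 0.0015] q6 1.88 open 0.0109 F [-0.  -1.1 -3.6] g 49.7
turn shares 0.47 tiltfix [-0.01 -0.03] then shift shares [ 4.18 -0.45  0.08] rows 5
px [392. 269.] xy 374.1 -334.6 long deg 78.0 size 66 43
px [188. 256.] xy 412.9 241.7 long deg 36.4 size 126 58
```

Request:
play_rows([
  [0,[0,0,0],[0,0,0.47]],
  [0,[0.836,-0.078,0],[0,0,0]],
  [0,[0.836,-0.078,0],[0,0,0]],
  [0,[0.836,-0.078,0],[0,0,0]],
  [0,[0.836,-0.078,0],[0,0,0]],
  [0,[0.836,-0.078,0],[0,0,0]],
  [0,[0,0,0],[0,0,0]],
  [0,[0,0,0],[0,0,0]],
])

```text
t: 33.25
tool_pos: [0.5843, 0.2325, 0.129]
tool_rot: [3.14, -0.03, -0.008]
contact_force: [-0.7, 0.0, -3.1]
opening: 0.0111
grip_force: 49.6
```

```bash
python3 -c "
from h import *
show(); go(.5875,.2335,.039,-91.1)
blocks(cam('top'))"
```

```text
t 33.25 p [0.5843 0.2325 0.129 ] phi_y -91.1 tilt [-0.0051 -0.0013] q6 1.85 open 0.0111 F [-0.7  0.  -3.1] g 49.6
turn shares -0.0 tiltfix [0.01 0.04] then shift shares [ 0.06 -0.02  1.8 ] rows 2
px [392. 269.] xy 374.2 -333.8 long deg 78.4 size 65 43
```

Request:
play_rows([
  [0,[0.06,-0.02,0.5],[0.01,0.04,0]],
  [0,[0,0,0.5],[0,0,0]],
  [0,[0,0,0.3],[0,0,0]],
  [0,[0,0,0.2],[0,0,0]],
  [0,[0,0,0.15],[0,0,0]],
  [0,[0,0,0.1],[0,0,0]],
  [0,[0,0,0.05],[0,0,0]],
  [0,[0,0,0],[0,0,0]],
])

```text
t: 34.3
tool_pos: [0.5898, 0.234, 0.0421]
tool_rot: [-3.14, 0.03, -0.009]
contact_force: [-0.3, 0.0, -3.9]
opening: 0.0106
grip_force: 49.6
```

Request:
play_rows([
  [0,[0,0,0.03],[0,0,0]],
  [0,[0,0,0],[0,0,0]],
])

```text
t: 34.55
tool_pos: [0.5897, 0.234, 0.0405]
tool_rot: [-3.14, 0.03, -0.009]
contact_force: [-0.1, 0.5, -3.7]
opening: 0.0109
grip_force: 49.6
```

Request:
play_rows([
  [0,[-0.05,0,0.02],[0,0,0]],
  [0,[0,0,0.03],[0,0,0]],
  [0,[0,0,0],[0,0,0]],
])

```text
t: 34.92
tool_pos: [0.5871, 0.2341, 0.0386]
tool_rot: [-3.14, 0.03, -0.008]
contact_force: [-4.0, -0.4, 3.1]
opening: 0.0108
grip_force: 50.4
```

```bash
python3 -c "
from h import *
show()"
```

```text
t 34.92 p [0.5871 0.2341 0.0386] phi_y -91.1 tilt [0.0052 0.0012] q6 1.85 open 0.0108 F [-4.  -0.4  3.1] g 50.4
```

Request:
play_rows([
  [0.35,[0,0,0],[0,0,0]],
  [0.35,[0,0,0],[0,0,0]],
  [0.35,[0,0,-0.3],[0,0,0]],
  [0.35,[0,0,-0.6],[0,0,0]],
  [0.6,[0,0,-0.9],[0,0,0]],
  [0.6,[-0.7,0,-0.4],[0,0,0]],
  [0.6,[-0.7,0,0],[0,0,0]],
  [0.6,[0,0,0],[0,0,0]],
])

```text
t: 35.92
tool_pos: [0.5154, 0.2355, 0.1487]
tool_rot: [-3.14, 0.028, -0.011]
contact_force: [-0.1, -0.6, -0.1]
opening: 0.0513
grip_force: 0.0
```

```bash
python3 -c "
from h import *
show(); go(.371,.326,.13,-14.6,True)
blocks(cam('top'))"
```

```text
t 35.92 p [0.5154 0.2355 0.1487] phi_y -91.0 tilt [0.007  0.0018] q6 1.89 open 0.0513 F [-0.1 -0.6 -0.1] g 0.0
turn shares -9.55 tiltfix [-0.01 -0.05] then shift shares [ 1.02 -3.25  0.37] rows 4
px [392. 270.] xy 374.1 -333.8 long deg 79.2 size 65 43
```

Request:
play_rows([
  [0.6,[0,0,0],[-0.01,-0.05,0]],
  [0.6,[0,0,0],[0,0,-0.955]],
  [0.6,[0,0,0],[0,0,-0.955]],
  [0.6,[0,0,0],[0,0,-0.955]],
  [0.6,[0,0,0],[0,0,-0.955]],
  [0.6,[0,0,0],[0,0,-0.955]],
  [0.6,[0,0,0],[0,0,-0.955]],
  [0.6,[0,0,0],[0,0,-0.955]],
])

```text
t: 36.98
tool_pos: [0.5177, 0.2351, 0.1475]
tool_rot: [-2.816, -1.392, 0.002]
contact_force: [0.1, 0.1, -0.0]
opening: 0.0514
grip_force: 0.0
```

Request:
play_rows([
  [0.6,[0,0,0],[0,0,-0.955]],
  [0.6,[0,0,0],[0,0,-0.955]],
  [0.6,[0,0,0],[0,0,-0.955]],
  [0.6,[0.255,-0.81,0],[0,0,0]],
  [0.6,[0.255,-0.81,0.1],[0,0,0]],
  [0.6,[0.255,-0.81,0.1],[0,0,0]],
  [0.6,[0.255,-0.81,0.1],[0,0,0]],
  [0.6,[0,0,0],[0,0,0]],
])

```text
t: 37.98
tool_pos: [0.3716, 0.3266, 0.1321]
tool_rot: [-2.484, -1.922, 0.004]
contact_force: [0.8, -0.0, 0.1]
opening: 0.0514
grip_force: 0.0
```

```bash
python3 -c "
from h import *
show(); go(.371,.326,.0255,-14.6,True)
a=cam('side');cv2.imwrite('pics/g5.png',cv2.resize(a['color'][210:350,195:365],None,fx=4,fy=4)); print(w2p(a,[[.371,.326,.048]]))"
```

```text
t 37.98 p [0.3716 0.3266 0.1321] phi_y -14.5 tilt [-0.0026 -0.0006] q6 0.82 open 0.0514 F [ 0.8 -0.   0.1] g 0.0
turn shares 0.01 tiltfix [-0.02  0.01] then shift shares [-0.02 -0.01  2.13] rows 3
[[326.41736942 308.88818748]]
```

View pics/g5.png

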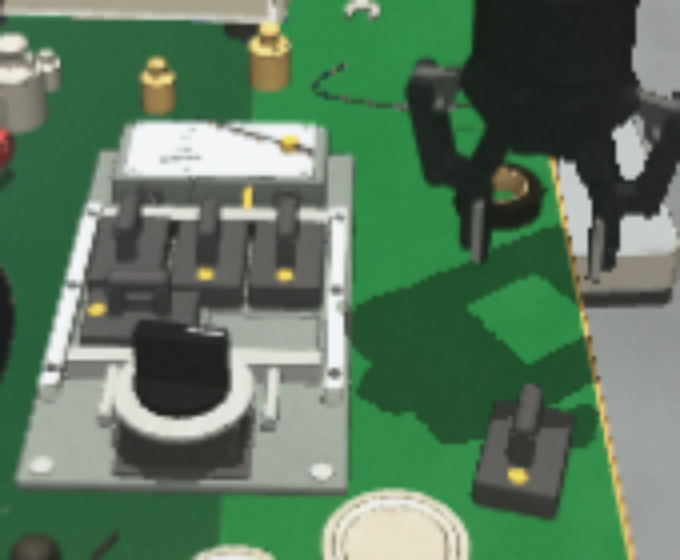

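Request:
play_rows([
  [0.6,[0,0,0.6],[0,0,0]],
  [0.6,[0,0,0.5],[0,0,0]],
  [0.6,[0,0,0.5],[0,0,0]],
  [0.6,[0,0,0.5],[0,0,0]],
  [0.6,[0,0,0],[0,0,0]],
  [0,[0,0,0],[0,0,0]],
  [0,[0,0,0],[0,0,0]],
  [0,[0,0,0],[0,0,0]],
], force=50)

```text
t: 39.02
tool_pos: [0.3738, 0.3264, 0.0293]
tool_rot: [-2.487, -1.919, -0.003]
contact_force: [0.3, 0.0, 3.8]
opening: 0.0106
grip_force: 50.8
```

Request:
play_rows([
  [0,[0,0,0],[0,0,0]],
  [0,[0,0,0],[0,0,0]],
  [0,[0,0,-0.2],[0,0,0]],
  [0,[0,0,-0.6],[0,0,0]],
  [0,[0,0,-0.7],[0,0,0]],
  [0,[0,0,-0.6],[0,0,0]],
  [0,[0,0,0],[0,0,0]],
])

```text
t: 39.9
tool_pos: [0.374, 0.3266, 0.1352]
tool_rot: [-2.487, -1.919, -0.007]
contact_force: [-0.1, -0.9, -2.6]
opening: 0.0108
grip_force: 50.0
```

```bash
python3 -c "
from h import *
show(); go(.515,.2345,.13,-91.1,True)"
```

```text
t 39.9 p [0.374  0.3266 0.1352] phi_y -14.7 tilt [0.0031 0.0029] q6 0.82 open 0.0108 F [-0.1 -0.9 -2.6] g 50.0
turn shares 9.55 tiltfix [ 0.02 -0.03] then shift shares [2.85 1.79 0.1 ] rows 4
```

Request:
play_rows([
  [0,[0,0,0],[0.02,-0.03,0]],
  [0,[0,0,0],[0,0,0.955]],
  [0,[0,0,0],[0,0,0.955]],
  [0,[0,0,0],[0,0,0.955]],
  [0,[0,0,0],[0,0,0.955]],
  [0,[0,0,0],[0,0,0.955]],
  [0,[0,0,0],[0,0,0.955]],
  [0,[0,0,0],[0,0,0.955]],
])

```text
t: 40.9
tool_pos: [0.3713, 0.3248, 0.1299]
tool_rot: [3.082, 0.587, -0.016]
contact_force: [0.2, -0.7, -1.2]
opening: 0.0107
grip_force: 50.0
```

Request:
play_rows([
  [0,[0,0,0],[0,0,0.955]],
  [0,[0,0,0],[0,0,0.955]],
  [0,[0,0,0],[0,0,0.955]],
  [0,[0.71,0.447,0],[0,0,0]],
  [0,[0.71,0.447,0],[0,0,0]],
  [0,[0.71,0.447,0],[0,0,0]],
  [0,[0.71,0.447,0],[0,0,0]],
  [0,[0,0,0],[0,0,0]],
])

```text
t: 41.9
tool_pos: [0.5136, 0.2316, 0.1298]
tool_rot: [3.136, -0.035, -0.014]
contact_force: [-0.5, 0.7, -2.6]
opening: 0.0108
grip_force: 50.0
```

```bash
python3 -c "
from h import *
show(); go(.5145,.2345,.039,-91.1,True)"
```

```text
t 41.9 p [0.5136 0.2316 0.1298] phi_y -91.3 tilt [-0.0088 -0.0048] q6 1.89 open 0.0108 F [-0.5  0.7 -2.6] g 50.0
turn shares -0.02 tiltfix [0.04 0.06] then shift shares [ 0.02 -0.06  1.82] rows 2
```

Request:
play_rows([
  [0,[0.02,-0.06,0.5],[0.04,0.06,-0.02]],
  [0,[0,0,0.5],[0,0,0]],
  [0,[0,0,0.3],[0,0,0]],
  [0,[0,0,0.2],[0,0,0]],
  [0,[0,0,0.15],[0,0,0]],
  [0,[0,0,0.1],[0,0,0]],
  [0,[0,0,0.03],[0,0,0]],
  [0,[0,0,0],[0,0,0]],
])

```text
t: 42.9
tool_pos: [0.5145, 0.2367, 0.0437]
tool_rot: [-3.139, 0.026, -0.006]
contact_force: [-0.4, 0.8, -1.5]
opening: 0.0111
grip_force: 49.9
```

```bash
python3 -c "
from h import *
show()"
```

```text
t 42.9 p [0.5145 0.2367 0.0437] phi_y -90.9 tilt [0.004  0.0024] q6 1.89 open 0.0111 F [-0.4  0.8 -1.5] g 49.9
```

Request:
play_rows([
  [0,[0,0.045,0],[0,0,0]],
  [0,[0,0,0.05],[0,0,0]],
  [0,[0,0,0.05],[0,0,0]],
  [0,[0,0,0],[0,0,0]],
])

```text
t: 43.4
tool_pos: [0.5145, 0.2345, 0.0393]
tool_rot: [-3.139, 0.026, -0.005]
contact_force: [-3.2, -1.2, 3.9]
opening: 0.0108
grip_force: 50.9
```

Request:
play_rows([
  [0,[0,0,0.03],[0,0,0]],
  [0,[0,0,0],[0,0,0]],
])

```text
t: 43.65
tool_pos: [0.5145, 0.2345, 0.0393]
tool_rot: [-3.14, 0.025, -0.004]
contact_force: [-6.9, -3.3, 14.2]
opening: 0.0103
grip_force: 52.3
```

Request:
play_rows([
  [0.35,[0,0,0],[0,0,0]],
  [0.35,[0,0,0],[0,0,0]],
  [0.35,[0,0,-0.3],[0,0,0]],
  [0.35,[0,0,-0.6],[0,0,0]],
  [1,[0,0,-0.9],[0,0,0]],
  [1,[0,0,-0.7],[0,0,0]],
  [1,[0,0,0],[0,0,-0.9]],
  [1,[0,0,0],[0,0,-0.96]],
])

```text
t: 44.65
tool_pos: [0.5144, 0.2343, 0.1638]
tool_rot: [-3.115, -0.388, -0.01]
contact_force: [0.9, 0.0, -0.6]
opening: 0.0852
grip_force: 0.0
```

Request:
play_rows([
  [1,[0,0,0],[0,0,-0.98]],
  [1,[0,0,0],[0,0,-0.98]],
  [1,[0,0,0],[0,0,-0.98]],
  [1,[0,0,0],[0,0,-0.98]],
  [1,[0,0,0],[0,0,-0.98]],
  [1,[0,0,0],[0,0,-0.98]],
  [1,[0,0,0],[0,0,-0.98]],
  [1,[0,0,0],[0,0,-0.98]],
])

```text
t: 45.65
tool_pos: [0.514, 0.2342, 0.1628]
tool_rot: [2.459, 1.953, 0.008]
contact_force: [0.2, -0.3, -0.6]
opening: 0.085
grip_force: 0.0
```

Request:
play_rows([
  [1,[0,0,0],[0,0,-0.98]],
  [1,[0,0,0],[0,0,-0.98]],
  [1,[0,0,0],[0,0,-0.98]],
  [1,[0,0,0],[0,0,-0.98]],
  [1,[0,0,0],[0,0,-0.98]],
  [1,[0,0,0],[0,0,-0.98]],
  [1,[0,0,0],[0,0,-0.98]],
  [1,[0,0,0],[0,0,-0.98]],
])

```text
t: 46.65
tool_pos: [0.514, 0.2342, 0.1628]
tool_rot: [1.083, 2.946, 0.006]
contact_force: [-0.0, -0.4, 0.4]
opening: 0.0855
grip_force: 0.0
```

```bash
python3 -c "
from h import *
show(); go(.553,.322,.15,81.1,True)
d=cam('top');blocks(d)"
```

```text
t 46.65 p [0.514  0.2342 0.1628] phi_y 49.6 tilt [0.0044 0.0025] q6 -0.57 open 0.0855 F [-0.  -0.4  0.4] g 0.0
turn shares -3.93 tiltfix [0.03 0.01] then shift shares [-0.5   1.86  0.26] rows 2
px [392. 269.] xy 374.1 -334.6 long deg 78.0 size 66 43
```

Request:
play_rows([
  [1,[0,0,0],[0.03,0.01,-0.98]],
  [1,[0,0,0],[0,0,-0.98]],
  [1,[0,0,0],[0,0,-0.98]],
  [1,[0,0,0],[0,0,-0.98]],
  [1,[-0.17,0.62,0],[0,0,0]],
  [1,[-0.17,0.62,0.1],[0,0,0]],
  [1,[-0.16,0.62,0.16],[0,0,0]],
  [1,[0,0,0],[0,0,0]],
])

```text
t: 47.7
tool_pos: [0.5534, 0.3232, 0.1484]
tool_rot: [-0.253, -3.13, 0.001]
contact_force: [-1.6, -0.5, 0.3]
opening: 0.0854
grip_force: 0.0
```

```bash
python3 -c "
from h import *
show(); go(.553,.322,.065,81.1,True)"
```

```text
t 47.7 p [0.5534 0.3232 0.1484] phi_y 80.8 tilt [-0.0009 -0.0006] q6 -1.0 open 0.0854 F [-1.6 -0.5  0.3] g 0.0
turn shares -0.04 tiltfix [-0.01 -0.01] then shift shares [ 0.   -0.02  1.67] rows 2
```

Request:
play_rows([
  [1,[0,-0.02,0.6],[0,0,-0.04]],
  [1,[0,0,0.6],[0,0,0]],
  [1,[0,0,0.47],[0,0,0]],
  [0,[0,0,0],[0,0,0]],
  [0,[0,0,0],[0,0,0]],
  [0,[0,0,0],[0,0,0]],
  [0,[0,0,0],[0,0,0]],
  [0,[0,0,0],[0,0,0]],
], force=80)

```text
t: 48.7
tool_pos: [0.5541, 0.3217, 0.067]
tool_rot: [0.245, 3.13, 0.002]
contact_force: [-1.5, 1.7, 4.4]
opening: 0.0122
grip_force: 80.7
```

Request:
play_rows([
  [0,[0,0,0],[0,0,0]],
  [0,[0,0,0],[0,0,0.5]],
  [0,[0,0,0],[0,0,0.9]],
  [0,[0,0,0],[0,0,0.9]],
  [0,[0,0,0],[0,0,0.9]],
  [0,[0,0,0],[0,0,0.9]],
  [0,[0,0,0],[0,0,0.9]],
  [0,[0,0,0],[0,0,0.9]],
])

```text
t: 49.7
tool_pos: [0.5536, 0.3211, 0.067]
tool_rot: [1.482, 2.769, -0.0]
contact_force: [-2.1, -1.3, 8.4]
opening: 0.0123
grip_force: 81.1
```

Request:
play_rows([
  [0,[0,0,0],[0,0,0.9]],
  [0,[0,0,0],[0,0,0.9]],
  [0,[0,0,0],[0,0,0.9]],
  [0,[0,0,0],[0,0,0.9]],
  [0,[0,0,0],[0,0,0.9]],
  [0,[0,0,0],[0,0,0.9]],
  [0,[0,0,0],[0,0,0.9]],
  [0,[0,0,0],[0,0,0.9]],
])

```text
t: 50.7
tool_pos: [0.5527, 0.3211, 0.067]
tool_rot: [-2.633, -1.713, 0.003]
contact_force: [-6.2, -1.6, 9.9]
opening: 0.0118
grip_force: 81.4
```

```bash
python3 -c "
from h import *
show(); print(ctrl.get_obs()['wrist_torque'])"
```

```text
t 50.7 p [0.5527 0.3211 0.067 ] phi_y -23.9 tilt [-0.0019 -0.0008] q6 0.83 open 0.0118 F [-6.2 -1.6  9.9] g 81.4
[-0.11813602  1.08130766  0.15192841]
```

Request:
play_rows([
  [0,[0,0,0],[0,0,0.9]],
  [0,[0,0,0],[0,0,0.9]],
  [0,[0,0,0],[0,0,0.9]],
  [0,[0,0,0],[0,0,0.9]],
  [0,[0,0,0],[0,0,0.9]],
  [0,[0,0,0],[0,0,0.9]],
  [0,[0,0,0],[0,0,0.9]],
  [0,[0,0,0],[0,0,0]],
])

```text
t: 51.7
tool_pos: [0.5522, 0.3217, 0.067]
tool_rot: [-3.111, -0.432, 0.004]
contact_force: [-7.6, 0.7, 10.1]
opening: 0.0127
grip_force: 81.5
```

```bash
cat >> h.py <<'E'
def needle(d,f=None):
    """dark needle line on the white scale, top camera: angle from the pivot in world plane z=.039"""
    im=d["color"]; piv=p2w(d,[(250,221.7)],.039)[0,:2]
    g=cv2.GaussianBlur(cv2.cvtColor(im,cv2.COLOR_BGR2GRAY),(3,3),0)
    res=[]
    for an in np.arange(-30,100,1.0):
        # angle from +x (away from robot), positive toward +y? print both via world polar
        u=np.array([np.cos(np.radians(an-60)),np.sin(np.radians(an-60))])
        P=np.array([[*(piv+r*u),.041] for r in np.linspace(.010,.056,24)]); px=w2p(d,P).astype(np.float32)
        res.append(cv2.remap(g,px[:,0].reshape(-1,1),px[:,1].reshape(-1,1),cv2.INTER_LINEAR).mean())
    res=np.array(res); i=np.argsort(res)[:5]; print("needle candidates (world deg, grey)",[(float(np.arange(-30,100,1.0)[k]-60),round(float(res[k]))) for k in i])
    if f: cv2.imwrite(f,cv2.resize(im[175:240,225:275],None,fx=8,fy=8,interpolation=cv2.INTER_CUBIC))
E
python3 -c "
from h import *
show(); d=cam('top'); needle(d,'pics/n1.png')
d0=dict(d); d0['color']=cv2.imread('pics/top0.png'); needle(d0)
pm=p2w(d,[(250,221.7),(246.4,193),(247.7,202)],.039); v=pm[1:]-pm[0]; print(np.degrees(np.arctan2(v[:,1],v[:,0])),v)"
```

```text
t 51.7 p [0.5522 0.3217 0.067 ] phi_y -74.2 tilt [-0.0029  0.0006] q6 1.7 open 0.0127 F [-7.6  0.7 10.1] g 81.5
needle candidates (world deg, grey) [(-89.0, 164), (-90.0, 164), (-88.0, 164), (-87.0, 164), (-86.0, 164)]
needle candidates (world deg, grey) [(-90.0, 157), (-89.0, 157), (-88.0, 157), (-85.0, 157), (-84.0, 157)]
[8.66087239 8.17348304] [[0.08331835 0.01269127 0.        ]
 [0.0569389  0.00817812 0.        ]]
```

```bash
cat >> h.py <<'E'
def needle(d,f=None):
    im=d["color"]; piv=p2w(d,[(250,221.7)],.039)[0,:2]
    g=cv2.cvtColor(im,cv2.COLOR_BGR2GRAY); A=np.arange(-60,45,.5); S=[]
    for an in A:
        u=np.array([np.cos(np.radians(an)),np.sin(np.radians(an))])
        px=w2p(d,np.array([[*(piv+r*u),.041] for r in np.linspace(.012,.044,20)])).astype(np.float32)
        S.append(cv2.remap(g,px[:,0].reshape(-1,1),px[:,1].reshape(-1,1),cv2.INTER_LINEAR).mean())
    S=np.array(S); c=cv2.blur(S.reshape(1,-1),(41,1)).ravel()-cv2.blur(S.reshape(1,-1),(5,1)).ravel()
    i=np.argmax(c[10:-10])+10; print("needle deg",A[i],"contrast",c[i].round(1),"others",A[np.argsort(-c)[:6]])
    if f: cv2.imwrite(f,cv2.resize(im[175:240,225:275],None,fx=8,fy=8,interpolation=cv2.INTER_CUBIC))
E
python3 -c "
from h import *
d=cam('top'); d0=dict(d); d0['color']=cv2.imread('pics/top0.png'); needle(d0); needle(d,'pics/n1.png')"
```

```text
needle deg -28.5 contrast 10.4 others [-28.5 -29.  -28.  -29.5 -27.5 -30. ]
needle deg -25.5 contrast 9.5 others [-25.5 -26.  -25.  -26.5 -24.5 -27. ]
```

View pics/n1.png

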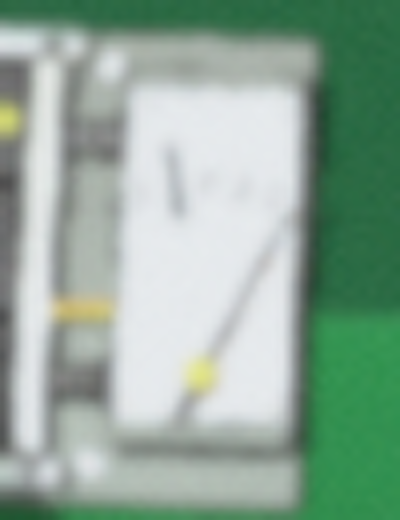

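Request:
play_rows([
  [1,[0,0,0],[0,0,0]],
  [1,[0,0,0],[0,0,0]],
  [1,[0,0,0],[0,0,0]],
  [1,[0,0,0],[0,0,-0.98]],
  [1,[0,0,0],[0,0,-0.98]],
  [1,[0,0,0],[0,0,-0.98]],
  [1,[0,0,0],[0,0,-0.98]],
  [1,[0,0,0],[0,0,-0.98]],
])

```text
t: 52.8
tool_pos: [0.5532, 0.3206, 0.0649]
tool_rot: [2.782, 1.458, -0.001]
contact_force: [-0.4, 0.5, -0.4]
opening: 0.0851
grip_force: 0.0
```

Request:
play_rows([
  [1,[0,0,0],[0,0,-0.98]],
  [1,[0,0,0],[0,0,-0.98]],
  [1,[0,0,0],[0,0,-0.98]],
  [1,[0,0,0],[0,0,-0.98]],
  [1,[0,0,0],[0,0,-0.98]],
  [1,[0,0,0],[0,0,-0.98]],
  [1,[0,0,0],[0,0,-0.98]],
  [1,[0,0,0],[0,0,-0.98]],
])

```text
t: 53.8
tool_pos: [0.5532, 0.3207, 0.0649]
tool_rot: [-1.617, -2.693, 0.001]
contact_force: [-0.6, -0.2, 0.3]
opening: 0.0855
grip_force: 0.0
```

Request:
play_rows([
  [1,[0,0,0],[0,0,-0.98]],
  [1,[0,0,0],[0,0,-0.98]],
  [1,[0,0,0],[0,0,-0.98]],
  [1,[0,0,0],[0,0,-0.98]],
  [1,[0,0,0],[0,0,-0.98]],
  [1,[0,0,0],[0,0,-0.98]],
  [1,[0,0,0],[0,0,-0.98]],
  [1,[0,0,0],[0,0,-0.98]],
])

```text
t: 54.8
tool_pos: [0.5532, 0.3206, 0.0649]
tool_rot: [0.021, -3.141, 0.001]
contact_force: [-0.2, 0.5, 0.5]
opening: 0.0855
grip_force: 0.0
```

Request:
play_rows([
  [1,[0,0,0],[0,0,-0.98]],
  [1,[0,0,0],[0,0,-0.94]],
  [1,[0,0,0],[0,0,0]],
])

```text
t: 55.18
tool_pos: [0.5532, 0.3207, 0.0649]
tool_rot: [0.431, -3.111, 0.001]
contact_force: [1.0, 0.1, -0.0]
opening: 0.0852
grip_force: 0.0
```

```bash
python3 -c "
from h import *
show(); go(.553,.322,.066,-74.2); needle(cam('top'))"
```

```text
t 55.17 p [0.5532 0.3207 0.0649] phi_y 105.8 tilt [-0.0006 -0.0007] q6 -1.44 open 0.0852 F [ 1.   0.1 -0. ] g 0.0
turn shares -0.0 tiltfix [-0.   -0.01] then shift shares [-0.    0.03 -0.02] rows 1
needle deg -25.5 contrast 9.8 others [-25.5 -26.  -25.  -26.5 -24.5 -27. ]
```

Grip and tighten most of the way (about 70°).

Request:
play_rows([
  [0,[0,0.02,0],[0,0,0]],
  [0,[0,0,0],[0,0,0]],
  [0,[0,0,0],[0,0,0]],
  [0,[0,0,0],[0,0,0]],
  [0,[0,0,0],[0,0,0]],
  [0,[0,0,0],[0,0,0]],
  [0,[0,0,0],[0,0,0]],
], force=100)

```text
t: 56.1
tool_pos: [0.5529, 0.3219, 0.0655]
tool_rot: [0.433, -3.111, 0.0]
contact_force: [-1.4, 0.0, 2.9]
opening: 0.012
grip_force: 98.5
```

Request:
play_rows([
  [0,[0,0,0],[0,0,0.7]],
  [0,[0,0,0],[0,0,0.8]],
  [0,[0,0,0],[0,0,0.8]],
  [0,[0,0,0],[0,0,0.8]],
  [0,[0,0,0],[0,0,0.8]],
  [0,[0,0,0],[0,0,0.8]],
  [0,[0,0,0],[0,0,0.8]],
  [0,[0,0,0],[0,0,0]],
])

```text
t: 57.1
tool_pos: [0.5529, 0.322, 0.0655]
tool_rot: [-0.762, -3.048, 0.0]
contact_force: [-1.5, 1.0, 4.4]
opening: 0.0121
grip_force: 98.8
```

```bash
python3 -c "
from h import *
show(); needle(cam('top'))"
```

```text
t 57.1 p [0.5529 0.322  0.0655] phi_y 61.9 tilt [-0.0002 -0.    ] q6 -0.67 open 0.0121 F [-1.5  1.   4.4] g 98.8
needle deg -8.5 contrast 9.7 others [ -8.5  -9.   -8.   -9.5  -7.5 -10. ]
```

Request:
play_rows([
  [0,[0,0,0],[0,0,0.8]],
  [0,[0,0,0],[0,0,0.8]],
  [0,[0,0,0],[0,0,0.8]],
  [0,[0,0,0],[0,0,0.8]],
  [0,[0,0,0],[0,0,0.8]],
  [0,[0,0,0],[0,0,0.8]],
  [0,[0,0,0],[0,0,0.6]],
  [0,[0,0,0],[0,0,0]],
])

```text
t: 58.15
tool_pos: [0.553, 0.3221, 0.0655]
tool_rot: [-1.829, -2.554, -0.0]
contact_force: [-2.3, 1.6, 3.9]
opening: 0.0119
grip_force: 98.8
```

```bash
python3 -c "
from h import *
show(); needle(cam('top'))"
```

```text
t 58.15 p [0.553  0.3221 0.0655] phi_y 18.8 tilt [0.     0.0002] q6 0.08 open 0.0119 F [-2.3  1.6  3.9] g 98.8
needle deg 9.5 contrast 9.4 others [  9.5   9.   10.    8.5  10.5 -60. ]
```

Request:
play_rows([
  [1,[0,0,0],[0,0,0]],
  [1,[0,0,0],[0,0,0]],
  [1,[0,0,0],[0,0,0]],
  [1,[0,0,-0.5],[0,0,0]],
  [1,[0,0,-0.9],[0,0,0]],
  [1,[0,0,-0.9],[0,0,0]],
  [1,[0,0,-0.5],[0,0,0]],
  [1,[0,0,0],[0,0,0]],
])

```text
t: 59.2
tool_pos: [0.5545, 0.3224, 0.2083]
tool_rot: [1.83, 2.55, 0.007]
contact_force: [0.0, 0.4, 0.1]
opening: 0.0853
grip_force: 0.0
```

```bash
python3 -c "
from h import *
show(); go(.40,.48,.205)"
```

```text
t 59.2 p [0.5545 0.3224 0.2083] phi_y 18.7 tilt [0.005  0.0018] q6 0.09 open 0.0853 F [0.  0.4 0.1] g 0.0
turn shares 0.0 tiltfix [ 0.04 -0.  ] then shift shares [ 3.97 -1.92  0.07] rows 5
```

Request:
play_rows([
  [1,[0.8,-0.385,0],[0,0,0]],
  [1,[0.8,-0.385,0],[0,0,0]],
  [1,[0.8,-0.385,0],[0,0,0]],
  [1,[0.8,-0.385,0],[0,0,0]],
  [1,[0.8,-0.385,0],[0,0,0]],
  [1,[0,0,0],[0,0,0]],
  [1,[0,0,0],[0,0,0]],
])

```text
t: 60.08
tool_pos: [0.3974, 0.4798, 0.2033]
tool_rot: [1.831, 2.552, -0.005]
contact_force: [0.7, -0.0, -0.2]
opening: 0.0855
grip_force: 0.0
```

```bash
python3 -c "
from h import *
show(); d=cam('top'); a=cam('side'); needle(d); blocks(d)
o=np.zeros((600,800,3),np.uint8); o[:,:400]=cv2.resize(a['color'][210:345,200:290],(400,600)); o[:300,400:]=cv2.resize(d['color'][170:245,170:270],(400,300))
o[300:600,400:]=cv2.resize(d['color'][180:232,235:305],(400,300)); cv2.imwrite('pics/f.png',o)"
```

```text
t 60.08 p [0.3974 0.4798 0.2033] phi_y 18.7 tilt [-0.0019 -0.0027] q6 0.43 open 0.0855 F [ 0.7 -0.  -0.2] g 0.0
needle deg 9.5 contrast 9.8 others [ 9.5  9.   8.5 10.   8.  10.5]
px [392. 269.] xy 374.0 -334.4 long deg 79.2 size 66 43
px [123. 245.] xy 434.1 433.1 long deg 90.9 size 43 40
```

View pics/f.png

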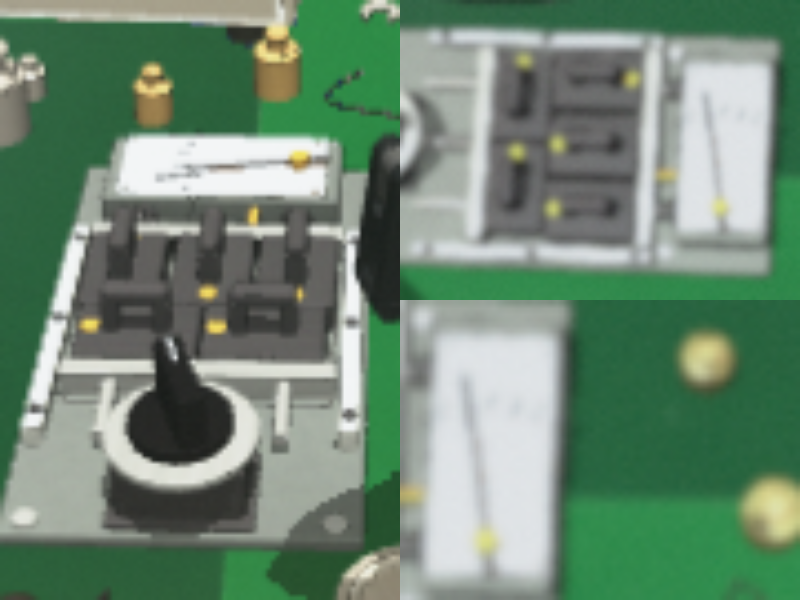

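All five places are filled, the needle lies on the long mark, the check weight stands on the table, and the leftover block is untouched.

```bash
python3 -c "
from station import ctrl
print(ctrl.finish_job())"
```

```text
the job is handed in; nothing more can be done
None
```

Job handed in at about 60 s: all five outlined places hold a block, the round weight stands on the table, the left-over block was not moved, and the needle reads about 0.66 rad in the last picture; I got no verdict back.

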